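# Lock the cleaner cartridges away in the child-safe tub

## Task

Cleaner cartridges have been left lying out on the kitchen counter: lock them away in the child-safe tub. Take off its lid (which turns counterclockwise, and only while pushed firmly down against its spring) and stand it on the counter clear of the tub; press every cartridge down into spring clips of its own on the tub's base until it snaps in; then put the lid back and, pushing it down, turn it clockwise as far as it goes so that it locks again when let go. Leave the soap bottle, tin, bowl and carton alone.

Things in the scene. Friction and masses are not known exactly. Their poses are not given: they have to be found in the camera images.
- tub: Grey round base of the tub, fixed to the counter, 156 mm across, deck 36 mm up; origin: centre of its underside, z up. Lid locked: the lid's x axis is 0, 90, 180 or 270 degrees from the base's (2 degrees of play, held in notches 5 mm deep). Pressed 6 to 8 mm below its locked height the lid can turn, counterclockwise from above to open; a stop ends the clockwise turn at the locked position.
- rail (a point): A point at 86 mm from the tub's axis on its x axis, 20 mm up: underside of one of four rails on its side wall (at 0, 90, 180, 270 degrees, out to 87 mm) under which the lid's tabs catch; axes as the base's. From 30 to 73 degrees counterclockwise past a locked position (middle 51) the tabs are clear of all rails: there the lid lifts off and goes on.
- spring (a joint): How far the black rubber ring on the edge of the tub's deck, which carries the lid's rim and turns freely with it, is pushed down from its locked height, m: 0 with the lid locked, -0.003 when free or under an unlocked lid, 0.009 at its end stop. Spring: 8 N at 0, 14 N at 0.006, 17 N at 0.009.
- lid_bar (a point): Centre of the grip bar on the lid's flat top (on the lid's axis): 80 mm long along the lid's x axis, 24 mm wide (y), 28 mm high (z up), free all round above the lid's top. 88 mm above the feet of the lid's tabs: 88 mm over the counter when the lid stands there, 104 mm above the tub's origin when locked, 107 mm when resting on the tub unlocked.
- lid_foot (a point): Point on the lid's axis level with the feet of its tabs. The lid is loose, white plastic, about 0.22 kg: a hollow dome, 190 mm across at its lower edge, with four hooked tabs at its own 0, 90, 180 and 270 degrees (15 mm wide, reaching out to 95 mm from its axis). Radial play on the tub is 3 mm. Axes as the grip bar's.
- seat0 (a point): Clip seat 0 on the tub's deck: where the centre of a snapped-in cartridge lies, 58 mm above the tub's origin, at y = -44 mm on the base. The cartridge lies along x, either way round. Two pairs of sprung fingers (x = -22 and 22 mm, 8 mm long, out to y = +-13 mm, 11 mm above this point) snap when it is pressed straight down with about 10 N; first touch 16 mm up. Deck 22 mm below.
- seat1 (a point): Clip seat 1 on the tub's deck: where the centre of a snapped-in cartridge lies, 58 mm above the tub's origin, at y = 0 mm on the base. The cartridge lies along x, either way round. Two pairs of sprung fingers (x = -22 and 22 mm, 8 mm long, out to y = +-13 mm, 11 mm above this point) snap when it is pressed straight down with about 10 N; first touch 16 mm up. Deck 22 mm below.
- seat2 (a point): Clip seat 2 on the tub's deck: where the centre of a snapped-in cartridge lies, 58 mm above the tub's origin, at y = 44 mm on the base. The cartridge lies along x, either way round. Two pairs of sprung fingers (x = -22 and 22 mm, 8 mm long, out to y = +-13 mm, 11 mm above this point) snap when it is pressed straight down with about 10 N; first touch 16 mm up. Deck 22 mm below.
- cart0_mid (a point): Centre (half-way up) of a cleaner cartridge: an amber tube 18 mm in diameter and 64 mm long between two black square end caps (20 x 20 mm, 6 mm thick), 76 mm long over all along its own x axis, about 40 g. It lies on two of its end caps' sides, centre 10 mm above the counter. Two or three of the three are there (None: absent).
- cart1_mid (a point): Centre (half-way up) of a cleaner cartridge: an amber tube 18 mm in diameter and 64 mm long between two black square end caps (20 x 20 mm, 6 mm thick), 76 mm long over all along its own x axis, about 40 g. It lies on two of its end caps' sides, centre 10 mm above the counter. Two or three of the three are there (None: absent).
- cart2_mid (a point): Centre (half-way up) of a cleaner cartridge: an amber tube 18 mm in diameter and 64 mm long between two black square end caps (20 x 20 mm, 6 mm thick), 76 mm long over all along its own x axis, about 40 g. It lies on two of its end caps' sides, centre 10 mm above the counter. Two or three of the three are there (None: absent).
- soap: Left where it is. Green soap bottle, 60 mm diameter, 190 mm high; origin at the centre of its underside.
- can: Left where it is. Low food tin, 66 mm diameter, 60 mm high; origin at the centre of its underside.
- bowl: Left where it is. White mixing bowl, 190 mm across, 85 mm high; origin at the centre of its underside.
- wrapbox: Left where it is. Blue carton, 60 x 200 x 55 mm high (its long side along its y axis); origin at the centre of its underside.
Not all that is in view belongs to the job. What is shaped like the part that bears lid_bar but turquoise or yellow is not meant. Leave any blue look-alike of the part that bears cart1_mid alone.

How it is judged:
On the way, in this order (a step that is already met when the one before it is completed fails the run):
1. the lid is off and stands on the counter, clear of the tub (horizontal distance between lid_bar and tub above 0.17 m and height (world z) of lid_bar below 0.095 m and angle between lid_bar's own z axis and vertical below 0.1 rad), for 0.2 s.
2. every cartridge is snapped into clips (((distance between cart0_mid and seat0 below 0.009 m and angle between the x axis of cart0_mid and the x axis of seat0, either way round below 0.12 rad) or (distance between cart0_mid and seat1 below 0.009 m and angle between the x axis of cart0_mid and the x axis of seat1, either way round below 0.12 rad) or (distance between cart0_mid and seat2 below 0.009 m and angle between the x axis of cart0_mid and the x axis of seat2, either way round below 0.12 rad)) and ((distance between cart1_mid and seat0 below 0.009 m and angle between the x axis of cart1_mid and the x axis of seat0, either way round below 0.12 rad) or (distance between cart1_mid and seat1 below 0.009 m and angle between the x axis of cart1_mid and the x axis of seat1, either way round below 0.12 rad) or (distance between cart1_mid and seat2 below 0.009 m and angle between the x axis of cart1_mid and the x axis of seat2, either way round below 0.12 rad)) and ((distance between cart2_mid and seat0 below 0.009 m and angle between the x axis of cart2_mid and the x axis of seat0, either way round below 0.12 rad) or (distance between cart2_mid and seat1 below 0.009 m and angle between the x axis of cart2_mid and the x axis of seat1, either way round below 0.12 rad) or (distance between cart2_mid and seat2 below 0.009 m and angle between the x axis of cart2_mid and the x axis of seat2, either way round below 0.12 rad)) and horizontal distance between lid_bar and tub above 0.15 m), for 0.2 s.
At the end, for the whole second after the job is handed in: Every cartridge lies in its own clips (middle within 9 mm of a seat point, axis within 0.12 rad of the seat's), and the lid is locked: bar centre within 7 mm of the tub's axis, 101.5 to 106.5 mm above its origin, level within 0.05 rad, within 0.12 rad of a locked position; all at rest (((distance between cart0_mid and seat0 below 0.009 m and angle between the x axis of cart0_mid and the x axis of seat0, either way round below 0.12 rad) or (distance between cart0_mid and seat1 below 0.009 m and angle between the x axis of cart0_mid and the x axis of seat1, either way round below 0.12 rad) or (distance between cart0_mid and seat2 below 0.009 m and angle between the x axis of cart0_mid and the x axis of seat2, either way round below 0.12 rad)) and ((distance between cart1_mid and seat0 below 0.009 m and angle between the x axis of cart1_mid and the x axis of seat0, either way round below 0.12 rad) or (distance between cart1_mid and seat1 below 0.009 m and angle between the x axis of cart1_mid and the x axis of seat1, either way round below 0.12 rad) or (distance between cart1_mid and seat2 below 0.009 m and angle between the x axis of cart1_mid and the x axis of seat2, either way round below 0.12 rad)) and ((distance between cart2_mid and seat0 below 0.009 m and angle between the x axis of cart2_mid and the x axis of seat0, either way round below 0.12 rad) or (distance between cart2_mid and seat1 below 0.009 m and angle between the x axis of cart2_mid and the x axis of seat1, either way round below 0.12 rad) or (distance between cart2_mid and seat2 below 0.009 m and angle between the x axis of cart2_mid and the x axis of seat2, either way round below 0.12 rad)) and horizontal distance between lid_bar and tub below 0.007 m and z of lid_bar in the frame of tub between 0.1015 and 0.1065 m and angle between lid_bar's own z axis and vertical below 0.05 rad and (angle between the x axis of lid_bar and the x axis of tub, either way round below 0.12 rad or angle between the x axis of lid_bar and the y axis of tub, either way round below 0.12 rad) and linear speed of each of cart0, cart1, cart2, lid below 0.03 m/s); the robot touches nothing.
It fails at once if the soap is moved by more than 3 cm (distance of soap from where it was at the start of the episode above 0.03 m).
It fails at once if the can is moved by more than 3 cm (distance of can from where it was at the start of the episode above 0.03 m).
It fails at once if the bowl is moved by more than 3 cm (distance of bowl from where it was at the start of the episode above 0.03 m).
It fails at once if the wrapbox is moved by more than 3 cm (distance of wrapbox from where it was at the start of the episode above 0.03 m).
Of cart0, cart1, cart2 only 2 to 3 are there at a start; the rules pass over those that are not, and their reading is None.
At some moment in a run one of cart0, cart1, cart2 may be knocked a few centimetres aside while the robot is not near it.
Once in a run the grip may slacken for a moment while it holds something.
It also fails if it takes over 210 s, if anything falls off the work surface, if the arm or the gripper's body presses on something with over 40 N, if the wrist force passes 120 N, or if a joint passes its speed limit or range.

## Robot

A 6-joint arm with a two-finger parallel gripper is mounted at the origin on the work surface. World frame = base frame: x ahead of the robot, y to its left, z up, the work surface at z = 0. Lengths are in m, angles in rad, forces in N, time in s.
With the tool pointing down it reaches from about 0.375 to 0.9 m from the base axis. Payload 3.1 kg.
Tool frame: the origin (TCP) lies midway between the tips of the shut fingers; the grasp point (between the pads) lies 19 mm behind it (robot.grip_depth is the distance from the TCP to the grasp point, in m); z points along the fingers, y is the direction in which the jaws open and shut (so a half turn about z gives the same grasp; the last joint's range is limited). The gripper opens to 87 mm and grips with 3 to 60 N. Pads are 19 mm wide; open, the fingers measure 117 mm over their backs; the gripper's body (75 mm by 190 mm) begins 51 mm behind the grasp point.
Start: joints at [0.95, 0.527, 1.433, -0, 1.181, -0.178], TCP at [0.268, 0.565, 0.198] pointing down, gripper open.
Joint ranges: [-3.08, 3.08], [-0.75, 2.2], [0.22, 2.44], [-1.43, 4.57], [0, 2.65], [-2.85, 2.85]. Speed limits (rad/s): [2.79, 2.79, 3.14, 3.14, 3.14, 3.14].

## Interface

Orientations are given as a unit quaternion [x, y, z, w].
In Python, from rig import robot gives the robot as it stands.
- The arm moves only by the tool carry_out, never from a script. Its arguments are lists of equal length, an entry for each row: "dr": the turn, a rotation vector about the world's x, y, z in rad, a list of three; "translation": the shift along the world's x, y, z in cm, a list of three; "grip": the opening, from 0 (shut) to 1 (fully open). A call has 1 to 20 rows; each row is the pose to reach, as a shift and turn from the pose commanded when the call began; what a row does not reach only later rows make up. A row lasts 1/12 s, in which the tool goes at most 41.7 mm and 7.16 degrees, less where a joint would pass 70% of its speed; a pose out of reach is approached as far as the arm can. A call with a gripper value outside its range is refused whole. The fingers move at their own pace and stop on an object; "newtons" is the grip in N (left out, the last holds). Time passes only in rows, so rows that repeat a pose let the fingers close. It gives the time, the measured TCP pose, the force and the opening at its end, in the units of the state.
- robot.get_obs(): the state, without advancing time (a new reading comes with each control period).
- robot.camera(name): name is "scene" or "top" or "wrist"; returns a dict with "color" (400x640x3 uint8, blue, green, red), "camera_matrix" (3x3 intrinsics, pixels), "T" (4x4, takes a point from camera to world coordinates). Camera axes: x right, y down, z forward; pixel columns grow to the right and rows downward; lengths in m; the calibration is good to about 2 mm. A picture is of the moment at which its call begins. There is no depth.
- robot.hand_in(): hands the job in, once; it reports no verdict.
The state is a dict: "time": time; "q": joint angles; "joint_velocities": joint speeds; "joint_torque": joint torques, N m; "position": TCP position; "tool_rot": TCP orientation; "ft_force": force on the tool from outside, world axes, zero at the start; "moment": the same for the moment, N m; "grip_width": finger opening in m.
Only numpy, scipy, OpenCV 4.12 (cv2) and the standard library are available. Lean on these libraries where they do the work, as an engineer would, in place of code of your own. Each camera call takes 0.05 s, during which the arm holds its last target. There are 200 camera calls.

## Working session

There is one attempt and no reset: what is moved stays moved. The work goes in short steps, Python scripts to look and compute and a tool call to move; the robot and the scene stay as the last step left them, time stands still between calls to the robot, and variables do not carry over. Pictures are saved under pics/ and viewed, about 12 in all and at most 16, crops included, and the job is handed in when it is done.

Besides the shell and the picture viewer there is one more tool, called after "Call:" as name(argument=value, ...) on one line, values as JSON. carry_out: Moves the arm, as the interface text tells. Its arguments: {"type":"object","properties":{"dr":{"type":"array"},"translation":{"type":"array"},"grip":{"type":"array"},"newtons":{"type":"number"}},"required":["dr","translation","grip"]}

```bash
mkdir -p pics
python3 - <<'E'
from rig import robot
import cv2
for n in("scene","top"):
    c=robot.camera(n); cv2.imwrite(f"pics/{n}0.png",c["color"]); print(n,c["camera_matrix"].tolist(),c["T"].round(4).tolist())
o=robot.get_obs(); print(o)
E
```

```text
scene [[398.7371005204519, 0.0, 320.39201098649437], [0.0, 398.7371005204519, 201.4749059892865], [0.0, 0.0, 1.0]] [[-0.1057, 0.5245, -0.8448, 1.3446], [0.9944, 0.0564, -0.0894, 0.0574], [0.0008, -0.8495, -0.5275, 0.6332], [0.0, 0.0, 0.0, 1.0]]
top [[420.91638013235575, 0.0, 326.1261865448814], [0.0, 420.91638013235575, 204.9854859122528], [0.0, 0.0, 1.0]] [[-0.0252, -0.9921, 0.123, 0.3678], [-0.9996, 0.0231, -0.0184, -0.0284], [0.0155, -0.1234, -0.9922, 1.3571], [0.0, 0.0, 0.0, 1.0]]
{'time': 0.1, 'q': array([ 9.49531796e-01,  5.28336738e-01,  1.43377174e+00,  3.89003447e-06,
        1.18137379e+00, -1.78526217e-01]), 'joint_velocities': array([ 2.16043048e-04, -3.88067677e-04, -2.63072261e-03, -3.23539347e-05,
       -2.80330806e-04, -1.48492007e-03]), 'joint_torque': array([-4.57331207e-04, -4.40986204e+01, -1.77150071e+01,  6.34221034e-02,
        5.34207746e-02, -2.26216520e-05]), 'position': array([0.26733595, 0.56417101, 0.1967927 ]), 'tool_rot': array([ 2.19566199e-01,  9.75597146e-01, -8.69560112e-04, -3.69489644e-04]), 'ft_force': array([ 0.11246211, -0.597501  , -0.1919611 ]), 'moment': array([-0.04372531, -0.04807667,  0.03279382]), 'grip_width': 0.08704055477718915}
```

View pics/top0.png

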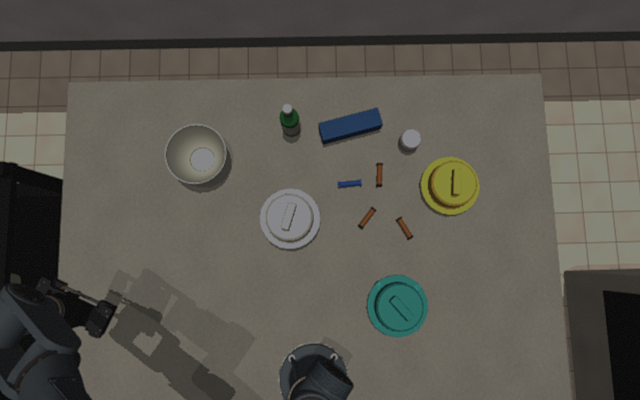

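View pics/scene0.png

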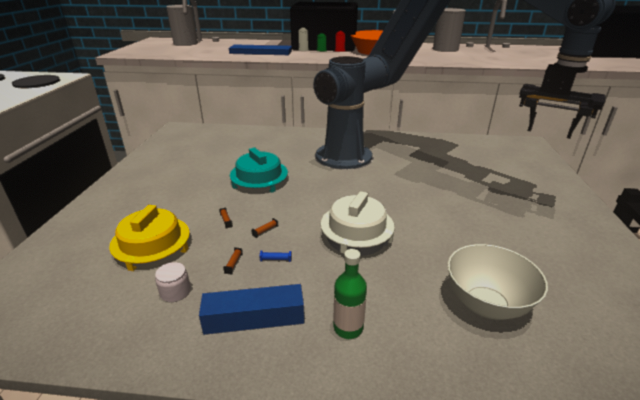

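The top view shows the white tub at (289,216), amber cartridges at (379,174), (367,217), (404,228), the blue look-alike at (349,184), bowl (196,154), bottle (290,125), carton (350,126) and tin (410,140). The scene view agrees.

```bash
cat > h.py <<'E'
from rig import robot
import cv2, numpy as np
from scipy.spatial.transform import Rotation as R
def w(c,uv,z):
    uv=np.atleast_2d(np.float64(uv)); K=c["camera_matrix"];T=c["T"]
    d=np.c_[uv,np.ones(len(uv))]@np.linalg.inv(K).T@T[:3,:3].T; o=T[:3,3]
    return o+d*((z-o[2])/d[:,2])[:,None]
def pix(c,P):
    P=np.atleast_2d(P); T=c["T"]; q=(P-T[:3,3])@T[:3,:3]; q=q@c["camera_matrix"].T; return q[:,:2]/q[:,2:]
def carts(c,z=0.012,amin=30):
    h=cv2.cvtColor(c["color"],cv2.COLOR_BGR2HSV); m=cv2.inRange(h,(3,120,50),(19,255,255))
    n,l,s,_=cv2.connectedComponentsWithStats(m); out=[]
    for i in range(1,n):
        if s[i,4]<amin: continue
        ys,xs=np.where(l==i); P=w(c,np.c_[xs,ys],z)[:,:2]; (cx,cy),(a,b),t=cv2.minAreaRect((P*1000).astype(np.float32))
        v=np.linalg.svd(P-P.mean(0),full_matrices=False)[2][0]
        out.append((round(cx),round(cy),round(np.degrees(np.arctan2(v[1],v[0]))%180,1),round(a),round(b),int(s[i,4])))
    return out
E
python3 - <<'E'
from h import *
c=robot.camera("top"); print(carts(c))
im=c["color"]
for n,p,z in(("bowl",(196,154),.085),("soap",(290,128),.05),("box",(350,126),.05),("can",(410,140),.06),("yel",(450,184),.08),("teal",(397,306),.08)): print(n,w(c,p,z).round(3))
print("lid rim",w(c,(290,218),.03).round(3)); print("bar", w(c,[(284,229),(294,205)],.118).round(3))
cv2.imwrite("pics/lidcrop.png",cv2.resize(im[170:270,230:350],None,fx=6,fy=6,interpolation=cv2.INTER_CUBIC))
o=robot.get_obs(); print(R.from_quat(o["tool_rot"]).as_matrix().round(3))
E
```

```text
[(632, -228, np.float64(176.6), 13, 66, 96), (492, -183, np.float64(141.5), 14, 67, 95), (455, -302, np.float64(29.9), 66, 15, 99)]
bowl [[0.693 0.344 0.085]]
soap [[0.781 0.057 0.05 ]]
box [[ 0.783 -0.136  0.05 ]]
can [[ 0.73  -0.324  0.06 ]]
yel [[ 0.583 -0.437  0.08 ]]
teal [[ 0.218 -0.255  0.08 ]]
lid rim [[0.494 0.062 0.03 ]]
bar [[0.453 0.074 0.118]
 [0.524 0.044 0.118]]
[[-0.904  0.428 -0.001]
 [ 0.428  0.904 -0.001]
 [ 0.    -0.002 -1.   ]]
```

View pics/lidcrop.png

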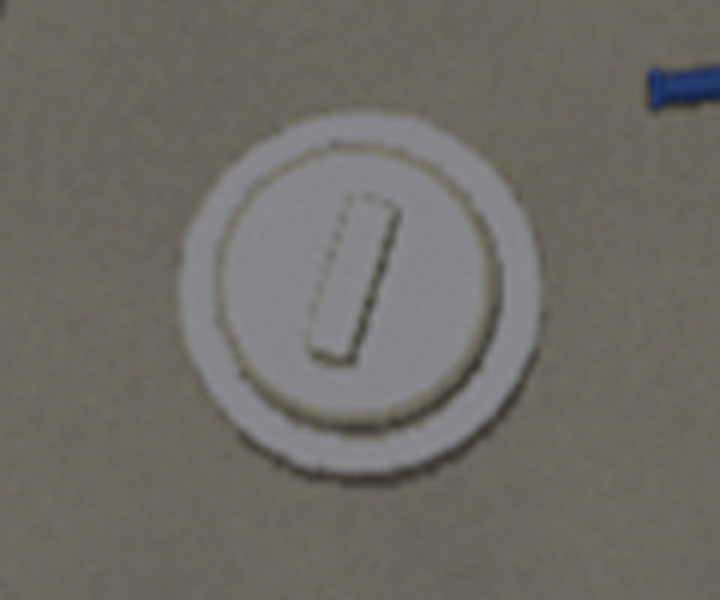

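The crop shows the grip bar centred at about (354,280) in the crop, so (289,216.7) in the full picture, running from (331,355) to (375,203). I'll go above it.

Call:
carry_out(dr=[[0,0,0],[0,0,0],[0,0,0],[0,0,0],[0,0,0],[0,0,0],[0,0,0],[0,0,0],[0,0,0],[0,0,0],[0,0,0],[0,0,0],[0,0,0],[0,0,0],[0,0,0],[0,0,0],[0,0,0],[0,0,0],[0,0,0],[0,0,0]], translation=[[22,-50.5,8],[22,-50.5,8],[22,-50.5,8],[22,-50.5,8],[22,-50.5,8],[22,-50.5,8],[22,-50.5,8],[22,-50.5,8],[22,-50.5,8],[22,-50.5,8],[22,-50.5,8],[22,-50.5,8],[22,-50.5,8],[22,-50.5,8],[22,-50.5,8],[22,-50.5,8],[22,-50.5,8],[22,-50.5,8],[22,-50.5,8],[22,-50.5,8]], grip=[1,1,1,1,1,1,1,1,1,1,1,1,1,1,1,1,1,1,1,1])

```text
time: 1.82
position: [0.4871, 0.0609, 0.2775]
tool_rot: [0.219, 0.976, 0.0, -0.0]
ft_force: [0.1, 0.4, -0.2]
grip_width: 0.0869
```

Run:
```python
from h import *
c=robot.camera("wrist"); cv2.imwrite("pics/w1.png",c["color"]); print(c["camera_matrix"].round(1).tolist(),c["T"].round(3).tolist())
o=robot.get_obs(); print(o["q"].round(3),o["position"].round(4))
np.savez("w1.npz",**c)
```

```text
[[290.6, 0.0, 317.3], [0.0, 290.6, 202.4], [0.0, 0.0, 1.0]] [[0.427, 0.875, 0.227, 0.426], [0.904, -0.413, -0.107, 0.09], [-0.0, 0.251, -0.968, 0.466], [0.0, 0.0, 0.0, 1.0]]
[-0.104  0.25   1.654  0.     1.238 -1.234] [0.4873 0.0607 0.2776]
```

View pics/w1.png

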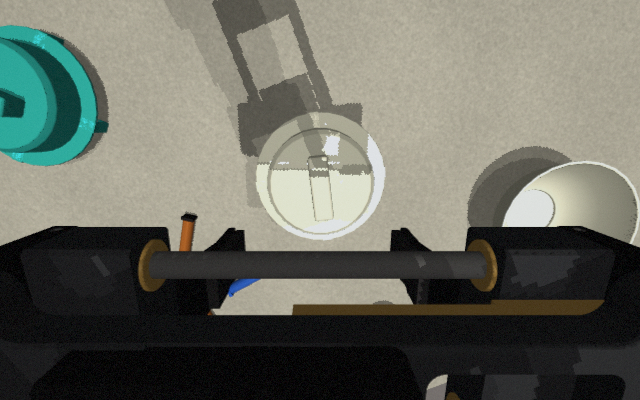

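The wrist view shows the bar's top face with corners near (308,158), (327,158), (333,220), (315,221), and the lid rim centred at about (320,175).

Run:
```python
from h import *
c=np.load("w1.npz")
P=w(c,[(308,157),(327,157),(333,220.5),(315,221.5)],.118)[:,:2]; print(P.round(4),P.mean(0).round(4))
d=(P[0]+P[1]-P[2]-P[3]); print(np.linalg.norm(d)/2,np.degrees(np.arctan2(*d[::-1])))
from numpy.linalg import norm; print(norm(P[0]-P[1]),norm(P[2]-P[3]))
c=robot.camera("top"); P=w(c,np.array([(331,357),(373,203)])/6+(230,170),.118); d=P[1]-P[0]; print(P.mean(0),np.degrees(np.arctan2(d[1],d[0])))
```

```text
[[0.4524 0.0654]
 [0.4621 0.0858]
 [0.5373 0.0594]
 [0.5289 0.0383]] [0.4952 0.0622]
0.08041663997721042 160.56864282298145
0.022607170553698177 0.022691875334067847
[0.4893797  0.06000203 0.118     ] -16.026886671413703
```

Call:
carry_out(dr=[[0,0,0.1],[0,0,0.1],[0,0,0.1],[0,0,0.1],[0,0,0.1],[0,0,0.1],[0,0,0.1],[0,0,0.1],[0,0,0.1],[0,0,0.1],[0,0,0.1],[0,0,0.1],[0,0,0.1],[0,0,0.1],[0,0,0.1],[0,0,0.1]], translation=[[0.5,0,0],[0.5,0,-4],[0.5,0,-8],[0.5,0,-11],[0.5,0,-14],[0.5,0,-16],[0.5,0,-17.5],[0.5,0,-18.2],[0.5,0,-18.2],[0.5,0,-18.2],[0.5,0,-18.2],[0.5,0,-18.2],[0.5,0,-18.2],[0.5,0,-18.2],[0.5,0,-18.2],[0.5,0,-18.2]], grip=[1,1,1,1,1,1,1,1,0.2,0,0,0,0,0,0,0], newtons=30)

```text
time: 3.25
position: [0.4929, 0.0597, 0.096]
tool_rot: [0.171, 0.985, 0.0, 0.0]
ft_force: [0.7, 0.1, -0.0]
grip_width: 0.0416
```

```bash
python3 -c "
from h import *
o=robot.get_obs();print({k:o[k].round(3) for k in('position','ft_force','moment','q')},o['grip_width'])"
```

```text
{'position': array([0.493, 0.06 , 0.096]), 'ft_force': array([ 0.686,  0.107, -0.043]), 'moment': array([-0.004,  0.013,  0.048]), 'q': array([-0.105,  0.516,  1.848, -0.   ,  0.777, -1.333])} 0.041631499032929495
```

Call:
carry_out(dr=[[0,0,0],[0,0,0],[0,0,0],[0,0,0],[0,0,0],[0,0,0],[0,0,0],[0,0,0]], translation=[[0,0,0],[0,0,0],[0,0,0],[0,0,0],[0,0,0],[0,0,0],[0,0,0],[0,0,0]], grip=[0,0,0,0,0,0,0,0], newtons=50)

```text
time: 3.92
position: [0.4927, 0.0597, 0.0956]
tool_rot: [0.171, 0.985, -0.0, -0.0]
ft_force: [-0.3, -1.2, 0.1]
grip_width: 0.0007
```

```bash
python3 -c "
from h import *
o=robot.get_obs();print({k:o[k].round(3) for k in('position','ft_force','moment','q')},o['grip_width'])"
```

```text
{'position': array([0.493, 0.06 , 0.096]), 'ft_force': array([-0.339, -1.166,  0.13 ]), 'moment': array([ 0.034, -0.006, -0.034]), 'q': array([-0.105,  0.517,  1.848, -0.   ,  0.777, -1.333])} 0.0006845784811455217
```

The fingers shut on nothing, so I'll look.

Run:
```python
from h import *
c=robot.camera("scene"); cv2.imwrite("pics/s2.png",cv2.resize(c["color"][120:270,240:480],None,fx=3.3,fy=3.3,interpolation=cv2.INTER_CUBIC))
o=robot.get_obs(); print(pix(c,o["position"]),pix(c,[[.493,.061,.118],[.493,.061,.09],[.493,.061,.02]]))
```

```text
[[356.92639186 205.45875013]] [[357.88261703 197.94155647]
 [357.32326506 207.4243472 ]
 [355.9942222  229.95584082]]
```

View pics/s2.png

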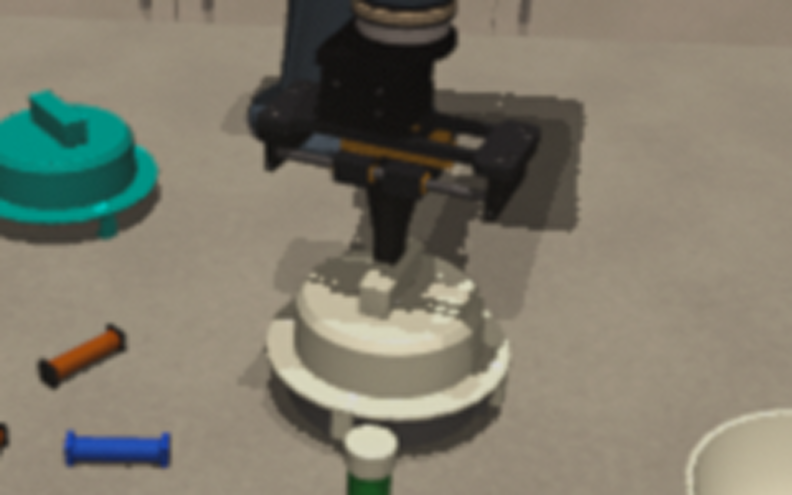

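The shut fingers sit on or just above the bar, higher than the readings imply. I'll triangulate the bar height.

Run:
```python
from h import *
im=cv2.imread("pics/scene0.png"); a=cv2.resize(im[185:265,310:405],None,fx=6,fy=6,interpolation=cv2.INTER_CUBIC)
im=cv2.imread("pics/w1.png"); b=cv2.resize(im[100:245,250:390],None,fx=3.3,fy=3.3,interpolation=cv2.INTER_CUBIC)
H=max(a.shape[0],b.shape[0]); o=np.zeros((H,a.shape[1]+b.shape[1],3),np.uint8); o[:a.shape[0],:a.shape[1]]=a; o[:b.shape[0],a.shape[1]:]=b
cv2.imwrite("pics/cmp.png",o[:600,:]); print(o.shape,a.shape)
```

```text
(480, 1032, 3) (480, 570, 3)
```

View pics/cmp.png

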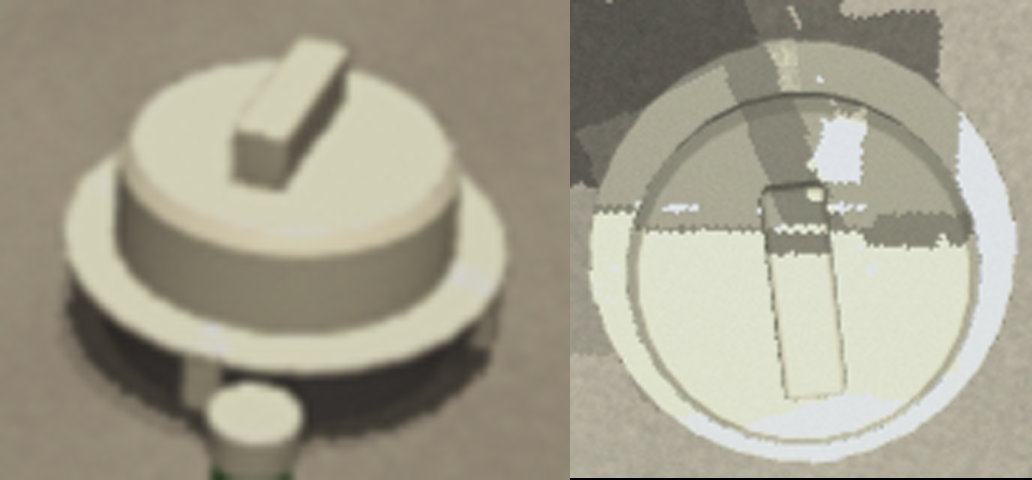

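Scene crop bar-top corners in full pixels: (349,207.8), (357.7,208.3), (368.2,192.8), (360.3,191.3). Wrist corners: (314.5,220.3), (333.6,217.3), (327.3,155.8), (308.5,156.7).

Run:
```python
from h import *
a=np.load("w1.npz"); b=robot.camera("scene"); t=robot.camera("top")
def Pm(c):
    T=np.linalg.inv(c["T"]); return c["camera_matrix"]@T[:3]
A=np.float64([(314.5,220.3),(333.6,217.3),(327.3,155.8),(308.5,156.7)]).T
B=np.float64([(349,207.8),(357.7,208.3),(368.2,192.8),(360.3,191.3)]).T
X=cv2.triangulatePoints(Pm(a),Pm(b),A,B); X=(X[:3]/X[3]).T; print(X.round(4),X.mean(0).round(4))
print(pix(t,X), "reproj a,b",(pix(a,X)-A.T).round(1).tolist(),(pix(b,X)-B.T).round(1).tolist())
# top+scene
C=np.float64([[289.0,216.7]]).T
X=cv2.triangulatePoints(Pm(t),Pm(b),C,B.mean(1)[:,None]); print((X[:3]/X[3]).T)
```

```text
[[0.5293 0.0397 0.1109]
 [0.535  0.0617 0.1143]
 [0.4612 0.0866 0.1157]
 [0.4527 0.0662 0.114 ]] [0.4945 0.0635 0.1137]
[[295.48922073 203.36366026]
 [287.97008575 201.49612618]
 [279.84558721 226.4282125 ]
 [286.86676341 229.17514672]] reproj a,b [[1.6, -0.7], [0.2, -0.1], [-0.1, 0.0], [0.3, -0.1]] [[-0.5, -0.1], [-0.0, -0.0], [0.0, 0.0], [-0.1, -0.0]]
[[0.4898577  0.06151802 0.10990993]]
```

Call:
carry_out(dr=[[0,0,0],[0,0,0],[0,0,0],[0,0,0],[0,0,0],[0,0,0],[0,0,0],[0,0,0],[0,0,0],[0,0,0],[0,0,0],[0,0,0],[0,0,0],[0,0,0],[0,0,0],[0,0,0],[0,0,0],[0,0,0],[0,0,0],[0,0,0]], translation=[[0,0,0],[0,0,0],[0,0,0],[0,0,0],[0,0,0],[0,0,0],[0,0,0],[0,0,0],[0,0,0],[0,0,0],[0,0,-0.4],[0,0,-0.8],[0,0,-0.8],[0,0,-0.8],[0,0,-0.8],[0,0,-0.8],[0,0,-0.8],[0,0,-0.8],[0,0,-0.8],[0,0,-0.8]], grip=[0.7,0.7,0.7,0.7,0.7,0.7,0.7,0.7,0.7,0.7,0.7,0.7,0.7,0.7,0.7,0.7,0.7,0.7,0.7,0.7], newtons=50)

```text
time: 5.73
position: [0.4928, 0.0597, 0.0877]
tool_rot: [0.171, 0.985, 0.0, 0.0]
ft_force: [-0.8, -0.0, -0.7]
grip_width: 0.0607
```

```bash
python3 -c "
from h import *
print(robot.grip_depth)
o=robot.get_obs();print({k:o[k].round(3) for k in('position','ft_force','moment','q')},o['grip_width'])"
```

```text
0.0187
{'position': array([0.493, 0.06 , 0.088]), 'ft_force': array([-0.78 , -0.013, -0.678]), 'moment': array([ 0.015,  0.011, -0.006]), 'q': array([-0.105,  0.531,  1.854,  0.   ,  0.757, -1.333])} 0.060713150157613464
```

Call:
carry_out(dr=[[0,0,0],[0,0,0],[0,0,0],[0,0,0],[0,0,0],[0,0,0],[0,0,0],[0,0,0],[0,0,0],[0,0,0],[0,0,0],[0,0,0],[0,0,0],[0,0,0],[0,0,0],[0,0,0],[0,0,0],[0,0,0]], translation=[[0,0,-0.4],[0,0,-0.8],[0,0,-0.8],[0,0,-0.8],[0,0,-0.8],[0,0,-0.8],[0,0,-0.8],[0,0,-0.8],[0,0,-0.8],[0,0,-0.8],[0,0,-0.8],[0,0,-0.8],[0,0,-0.8],[0,0,-0.8],[0,0,-0.8],[0,0,-0.8],[0,0,-0.8],[0,0,-0.8]], grip=[0.7,0.7,0.7,0.7,0,0,0,0,0,0,0,0,0,0,0,0,0,0], newtons=50)

```text
time: 7.23
position: [0.4932, 0.0612, 0.0795]
tool_rot: [0.171, 0.985, 0.001, 0.0]
ft_force: [1.6, 5.8, -2.9]
grip_width: 0.0236
```

```bash
python3 -c "
from h import *
o=robot.get_obs();print({k:o[k].round(3) for k in('position','ft_force','moment','q')},o['grip_width'])
c=robot.camera('scene'); cv2.imwrite('pics/s3.png',cv2.resize(c['color'][120:270,270:440],None,fx=4,fy=4,interpolation=cv2.INTER_CUBIC))"
```

```text
{'position': array([0.493, 0.061, 0.079]), 'ft_force': array([ 1.633,  5.836, -2.866]), 'moment': array([ 0.949, -0.265,  0.046]), 'q': array([-0.103,  0.546,  1.859,  0.003,  0.736, -1.333])} 0.023598995203083062
```

Call:
carry_out(dr=[[0,0,0],[0,0,0],[0,0,0],[0,0,0],[0,0,0],[0,0,0],[0,0,0],[0,0,0],[0,0,0],[0,0,0],[0,0,0]], translation=[[0,0,0],[0,0,0],[0,0.2,0],[0.1,0.3,0],[0.1,0.3,0],[0.1,0.3,-0.3],[0.1,0.3,-0.6],[0.1,0.3,-0.8],[0.1,0.3,-0.8],[0.1,0.3,-0.8],[0.1,0.3,-0.8]], grip=[0.5,0.5,0.5,0.5,0.5,0.5,0.5,0.5,0.5,0.5,0.5])

```text
time: 8.2
position: [0.4937, 0.0627, 0.0715]
tool_rot: [0.171, 0.985, -0.0, -0.0]
ft_force: [-0.4, 0.0, -0.6]
grip_width: 0.0434
```

```bash
python3 -c "
from h import *
o=robot.get_obs();print({k:o[k].round(4) for k in('position','ft_force','moment')},o['grip_width'])"
```

```text
{'position': array([0.4937, 0.0627, 0.0715]), 'ft_force': array([-0.416 ,  0.0328, -0.5857]), 'moment': array([-0.0166,  0.014 ,  0.0138])} 0.04344085876910232
```

View pics/s3.png

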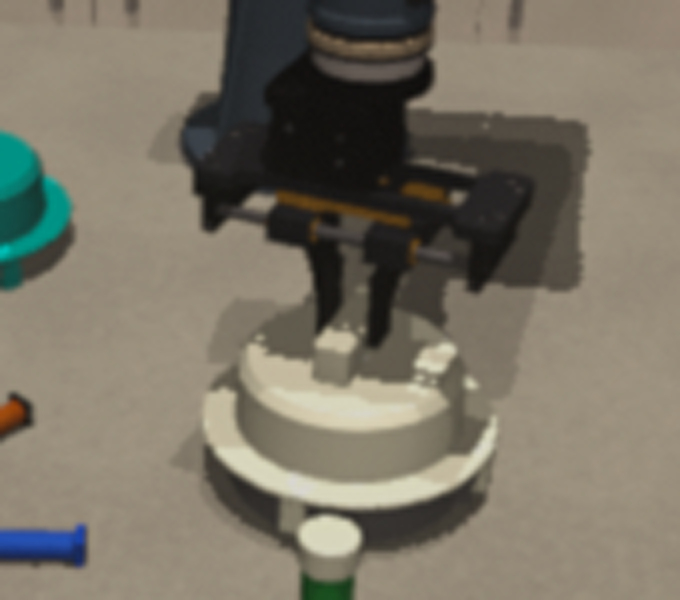

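Call:
carry_out(dr=[[0,0,0],[0,0,0],[0,0,0],[0,0,0]], translation=[[0,0,-0.2],[0,0,-0.3],[0,0,-0.3],[0,0,-0.3]], grip=[0.5,0.5,0.5,0.5])

```text
time: 8.53
position: [0.4937, 0.0627, 0.0686]
tool_rot: [0.171, 0.985, 0.0, -0.0]
ft_force: [-1.5, 0.6, -0.4]
grip_width: 0.0437
```

Call:
carry_out(dr=[[0,0,0],[0,0,0],[0,0,0],[0,0,0]], translation=[[0,0,-0.2],[0,0,-0.3],[0,0,-0.3],[0,0,-0.3]], grip=[0.5,0.5,0.5,0.5])

```text
time: 8.87
position: [0.4937, 0.0627, 0.0656]
tool_rot: [0.171, 0.985, -0.0, -0.0]
ft_force: [-0.3, -0.1, -0.3]
grip_width: 0.0435
```

Call:
carry_out(dr=[[0,0,0],[0,0,0],[0,0,0],[0,0,0]], translation=[[0,0,-0.2],[0,0,-0.3],[0,0,-0.3],[0,0,-0.3]], grip=[0.5,0.5,0.5,0.5])

```text
time: 9.2
position: [0.4941, 0.0626, 0.0633]
tool_rot: [0.17, 0.985, -0.0, 0.0]
ft_force: [-1.4, -0.0, 7.7]
grip_width: 0.0438
```

```bash
python3 -c "
from h import *
o=robot.get_obs();print({k:o[k].round(4) for k in('position','ft_force','moment')},o['grip_width'])
c=robot.camera('scene'); cv2.imwrite('pics/s4.png',cv2.resize(c['color'][140:260,300:420],None,fx=5,fy=5,interpolation=cv2.INTER_CUBIC))
print(pix(c,[[.505,.04,.09],[.485,.085,.09],[.485,.085,.07],[.485,.085,.06]]))"
```

```text
{'position': array([0.4941, 0.0626, 0.0633]), 'ft_force': array([-1.3650e+00, -2.0000e-03,  7.6917e+00]), 'moment': array([ 0.0328,  0.3345, -0.0055])} 0.043785728052463634
[[348.77424586 209.51606241]
 [366.90717308 206.27557723]
 [366.42030304 212.86225566]
 [366.18062242 216.10480297]]
```

View pics/s4.png

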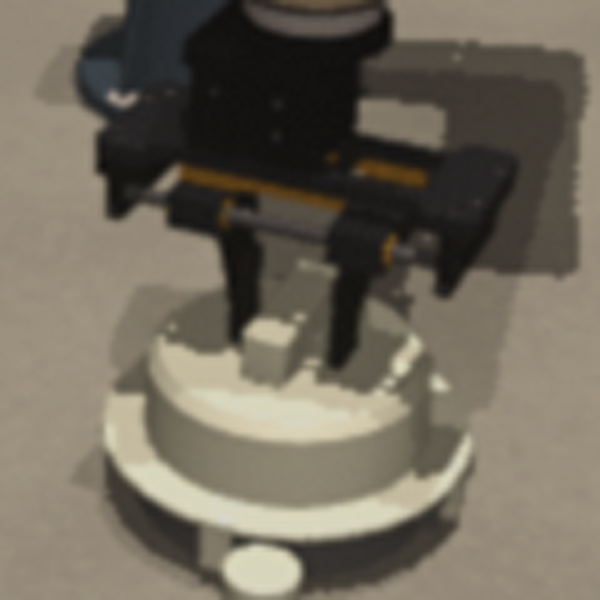

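Contact with the lid top came at reported z of about 0.064. The camera puts the lid top at about 0.09, so the real tips sit some 25 mm above the reported TCP. I'll grip here and press.

Call:
carry_out(dr=[[0,0,0],[0,0,0],[0,0,0],[0,0,0],[0,0,0],[0,0,0],[0,0,0],[0,0,0],[0,0,0],[0,0,0]], translation=[[0,0,0.2],[0,0,0.2],[0,0,0.2],[0,0,0.2],[0,0,0.2],[0,0,0.2],[0,0,0.2],[0,0,0.2],[0,0,0.2],[0,0,0.2]], grip=[0.5,0,0,0,0,0,0,0,0,0], newtons=55)

```text
time: 10.08
position: [0.4937, 0.0621, 0.065]
tool_rot: [0.17, 0.985, -0.001, 0.0]
ft_force: [-0.9, -2.9, 6.1]
grip_width: 0.0236
```

```bash
python3 -c "
from h import *
o=robot.get_obs();print({k:o[k].round(4) for k in('position','ft_force','moment','q')},o['grip_width'],R.from_quat(o['tool_rot']).as_matrix().round(4)[:,1:])"
```

```text
{'position': array([0.4937, 0.0621, 0.065 ]), 'ft_force': array([-0.8977, -2.8939,  6.1021]), 'moment': array([-0.6799,  0.3064,  0.0555]), 'q': array([-9.9200e-02,  5.7380e-01,  1.8654e+00, -1.7000e-03,  7.0230e-01,
       -1.3265e+00])} 0.023627183038564627 [[ 3.355e-01 -1.000e-04]
 [ 9.420e-01 -1.100e-03]
 [-1.000e-03 -1.000e+00]]
```

Call:
carry_out(dr=[[0,0,0],[0,0,0],[0,0,0],[0,0,0],[0,0,0],[0,0,0],[0,0,0]], translation=[[0,0,-0.2],[0,0,-0.4],[0,0,-0.6],[0,0,-0.7],[0,0,-0.7],[0,0,-0.7],[0,0,-0.7]], grip=[0,0,0,0,0,0,0])

```text
time: 10.67
position: [0.4939, 0.0621, 0.0587]
tool_rot: [0.17, 0.985, -0.001, 0.0]
ft_force: [-2.8, -4.0, 13.3]
grip_width: 0.0233
```

Call:
carry_out(dr=[[0,0,0.1],[0,0,0.2],[0,0,0.3],[0,0,0.4],[0,0,0.5],[0,0,0.6],[0,0,0.7],[0,0,0.8],[0,0,0.9],[0,0,0.9],[0,0,0.9],[0,0,0.9]], translation=[[0,0,0],[0,0,0],[0,0,0],[0,0,0],[0,0,0],[0,0,0],[0,0,0],[0,0,0],[0,0,0],[0,0,0],[0,0,0],[0,0,0]], grip=[0,0,0,0,0,0,0,0,0,0,0,0])

```text
time: 11.67
position: [0.4942, 0.0622, 0.0588]
tool_rot: [-0.275, 0.961, -0.001, 0.0]
ft_force: [-2.1, -3.1, 11.9]
grip_width: 0.0235
```

```bash
python3 -c "
from h import *
o=robot.get_obs();print({k:o[k].round(4) for k in('position','ft_force','moment','q')},o['grip_width'],R.from_quat(o['tool_rot']).as_matrix().round(4)[:,1:])"
```

```text
{'position': array([0.4942, 0.0622, 0.0588]), 'ft_force': array([-2.1091, -3.1039, 11.8535]), 'moment': array([-0.5105,  0.5674,  0.0499]), 'q': array([-9.9000e-02,  5.8540e-01,  1.8689e+00, -1.1000e-03,  6.8600e-01,
       -2.2266e+00])} 0.023501732112338563 [[-5.292e-01  1.100e-03]
 [ 8.485e-01 -8.000e-04]
 [-1.300e-03 -1.000e+00]]
```

Call:
carry_out(dr=[[0,0,0],[0,0,0],[0,0,0],[0,0,0],[0,0,0],[0,0,0],[0,0,0],[0,0,0]], translation=[[0,0,0.7],[0,0,1.5],[0,0,3],[0,0,5],[0,0,7],[0,0,9],[0,0,10],[0,0,10]], grip=[0,0,0,0,0,0,0,0], newtons=60)

```text
time: 12.33
position: [0.4951, 0.0629, 0.1593]
tool_rot: [-0.275, 0.961, -0.001, 0.002]
ft_force: [0.4, -0.7, -2.1]
grip_width: 0.0234
```

```bash
python3 -c "
from h import *
o=robot.get_obs();print({k:o[k].round(4) for k in('position','ft_force','moment')},o['grip_width'])"
```

```text
{'position': array([0.4951, 0.0629, 0.1593]), 'ft_force': array([ 0.382, -0.73 , -2.098]), 'moment': array([ 0.0548,  0.    , -0.0155])} 0.023373522803592464
```

Call:
carry_out(dr=[[0,0,0],[0,0,0],[0,0,0],[0,0,0],[0,0,0],[0,0,0],[0,0,0],[0,0,0],[0,0,0],[0,0,0],[0,0,0],[0,0,0],[0,0,0]], translation=[[-1,4,0],[-2,8,0],[-3,11,0],[-4,14,0],[-5,18,0],[-5.5,22,0],[-5.5,22,-3],[-5.5,22,-6],[-5.5,22,-8],[-5.5,22,-9.5],[-5.5,22,-10.5],[-5.5,22,-10.5],[-5.5,22,-10.5]], grip=[0,0,0,0,0,0,0,0,0,0,0,0,0])

```text
time: 13.42
position: [0.4382, 0.2826, 0.0517]
tool_rot: [-0.275, 0.961, 0.0, -0.001]
ft_force: [-0.6, -0.1, -2.8]
grip_width: 0.0236
```

Call:
carry_out(dr=[[0,0,0],[0,0,0],[0,0,0],[0,0,0]], translation=[[0,0,-0.2],[0,0,-0.3],[0,0,-0.3],[0,0,-0.3]], grip=[0,0,0,0])

```text
time: 13.75
position: [0.4388, 0.2827, 0.0498]
tool_rot: [-0.275, 0.961, 0.0, 0.0]
ft_force: [0.5, -0.2, -2.4]
grip_width: 0.0233
```

Run:
```python
from h import *
o=robot.get_obs();print({k:o[k].round(4) for k in('position','ft_force')},o['grip_width'])
c=robot.camera("top"); np.savez("t2.npz",**c); print(carts(c))
x=pix(c,[.49,.06,.05])[0].astype(int); im=c["color"]
a=im[100:250,240:420]
cv2.imwrite("pics/t2.png",cv2.resize(a,None,fx=4,fy=4,interpolation=cv2.INTER_CUBIC))
```

```text
{'position': array([0.4388, 0.2827, 0.0498]), 'ft_force': array([ 0.456 , -0.1817, -2.384 ])} 0.02326401865440328
[(632, -228, np.float64(176.5), 13, 66, 97), (492, -183, np.float64(141.5), 14, 67, 95), (455, -301, np.float64(29.9), 66, 15, 100)]
```

View pics/t2.png

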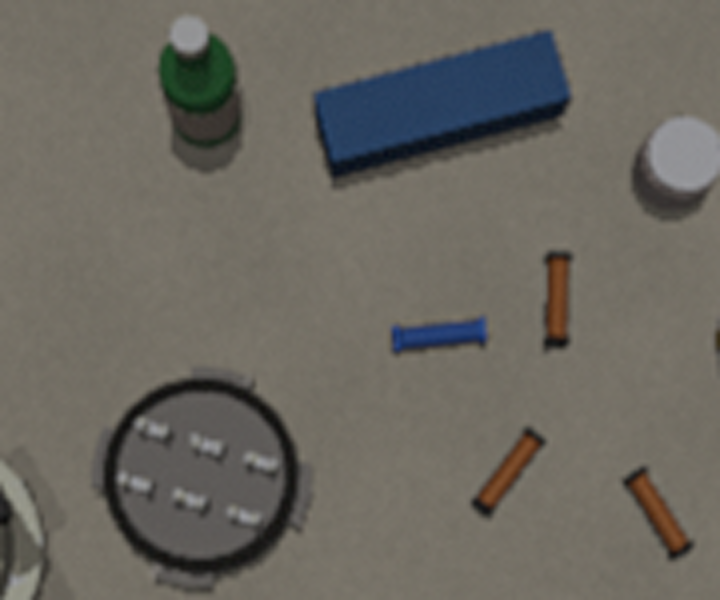

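The tub is open: clip fingers at crop (153,428), (206,443), (261,461) and (136,482), (190,498), (243,515). The three amber cartridges haven't moved. I'll finish setting the lid down.

Call:
carry_out(dr=[[0,0,0],[0,0,0],[0,0,0],[0,0,0]], translation=[[0,0,-0.2],[0,0,-0.3],[0,0,-0.3],[0,0,-0.3]], grip=[0,0,0,0])

```text
time: 14.13
position: [0.4392, 0.2828, 0.0494]
tool_rot: [-0.275, 0.961, -0.0, 0.001]
ft_force: [-2.0, -2.5, 17.2]
grip_width: 0.0233
```

Run:
```python
from h import *
c=np.load("t2.npz"); p=np.array([(153,428),(206,443),(261,461),(136,482),(190,498),(243,515)])/4+(240,100)-.4
P=w(c,p,.067)[:,:2]; print(P.round(4), P.mean(0))
d=P[:3].mean(0)-P[3:].mean(0); print(np.degrees(np.arctan2(*d[::-1])),np.linalg.norm(d))
d=P[[2,5]].mean(0)-P[[0,3]].mean(0); print(np.degrees(np.arctan2(*d[::-1])),np.linalg.norm(d))
# ring circle: black ring
print(w(c,np.array([(202,474)])/4+(240,100),.04))
```

```text
[[0.5262 0.0965]
 [0.5136 0.0559]
 [0.4987 0.0139]
 [0.4847 0.11  ]
 [0.4714 0.0688]
 [0.4574 0.0284]] [0.49200612 0.062264  ]
-18.157523456073797 0.0437833971932984
-108.46305241857144 0.08656100590091109
[[0.49096247 0.05995139 0.04      ]]
```

Call:
carry_out(dr=[[0,0,0],[0,0,0],[0,0,0],[0,0,0],[0,0,0],[0,0,0],[0,0,0],[0,0,0],[0,0,0],[0,0,0],[0,0,0]], translation=[[0,0,0.1],[0,0,0.1],[0,0,0.1],[0,0,0.1],[0,0,0.1],[0,0,2],[0,0,5],[0,0,9],[0,0,12],[0,0,12],[0,0,12]], grip=[1,1,1,1,1,1,1,1,1,1,1])

```text
time: 15.05
position: [0.4403, 0.2833, 0.1688]
tool_rot: [-0.275, 0.961, 0.0, 0.003]
ft_force: [-0.1, 0.1, -0.2]
grip_width: 0.0846
```

```bash
python3 -c "
from h import *
o=robot.get_obs();print({k:o[k].round(4) for k in('position','ft_force','q')},o['grip_width'])"
```

```text
{'position': array([0.4403, 0.2833, 0.1688]), 'ft_force': array([-0.1041,  0.1443, -0.183 ]), 'q': array([ 0.3582,  0.4286,  1.7213, -0.    ,  0.9859, -1.7699])} 0.0846380332868403
```

Call:
carry_out(dr=[[0,0,-0.1],[0,0,-0.2],[0,0,-0.3],[0,0,-0.4],[0,0,-0.5],[0,0,-0.6],[0,0,-0.7],[0,0,-0.8],[0,0,-0.9],[0,0,-1],[0,0,-1.1],[0,0,-1.23],[0,0,-1.23],[0,0,-1.23],[0,0,-1.23],[0,0,-1.23],[0,0,-1.23],[0,0,-1.23],[0,0,-1.23]], translation=[[0.4,-4,0],[0.8,-8,0],[1.2,-12,0],[1.6,-16,0],[2,-20,0],[2.4,-24,0],[2.8,-28,0],[3.2,-32,0],[3.6,-36,0],[4.2,-40,0],[4.8,-44,0],[5.2,-46.6,0],[5.2,-46.6,0],[5.2,-46.6,-4],[5.2,-46.6,-8],[5.2,-46.6,-12],[5.2,-46.6,-14],[5.2,-46.6,-14],[5.2,-46.6,-14]], grip=[1,1,1,1,1,1,1,1,1,1,1,1,1,1,1,1,1,1,1])

```text
time: 16.63
position: [0.489, -0.1817, 0.0248]
tool_rot: [0.33, 0.944, 0.001, -0.003]
ft_force: [0.1, -0.3, 0.9]
grip_width: 0.0871
```

Run:
```python
from h import *
o=robot.get_obs();print({k:o[k].round(4) for k in('position','ft_force','q')},o['grip_width'])
c=robot.camera("wrist");s=robot.camera("scene"); a=s["color"][170:300,170:330]
cv2.imwrite("pics/s5.png",cv2.resize(a,None,fx=4.5,fy=4.5,interpolation=cv2.INTER_CUBIC)); print(carts(c)); print(carts(s))
print(pix(s,[[.4917,-.1832,.055],[.4917,-.1832,.03],[.4917,-.1832,.0]]))
```

```text
{'position': array([ 0.489 , -0.1817,  0.0248]), 'ft_force': array([ 0.0613, -0.2789,  0.8621]), 'q': array([-5.7030e-01,  6.6830e-01,  1.8207e+00,  2.0000e-04,  6.5810e-01,
       -1.4692e+00])} 0.08714907201396552
[(488, -179, np.float64(140.7), 17, 49, 1549), (437, -301, np.float64(126.1), 21, 45, 603), (594, -104, np.float64(157.0), 21, 45, 575), (607, -145, np.float64(52.4), 243, 13, 2790), (685, -187, np.float64(33.3), 11, 6, 54)]
[(-2156, -17, np.float64(6.2), 821, 54, 94), (259, -315, np.float64(49.0), 99, 43, 69), (449, -308, np.float64(29.6), 68, 17, 84), (494, -183, np.float64(143.2), 28, 63, 144), (628, -228, np.float64(178.6), 20, 70, 147)]
[[263.43450227 213.00546559]
 [264.13557022 220.84905953]
 [264.95416912 230.00759729]]
```

View pics/s5.png

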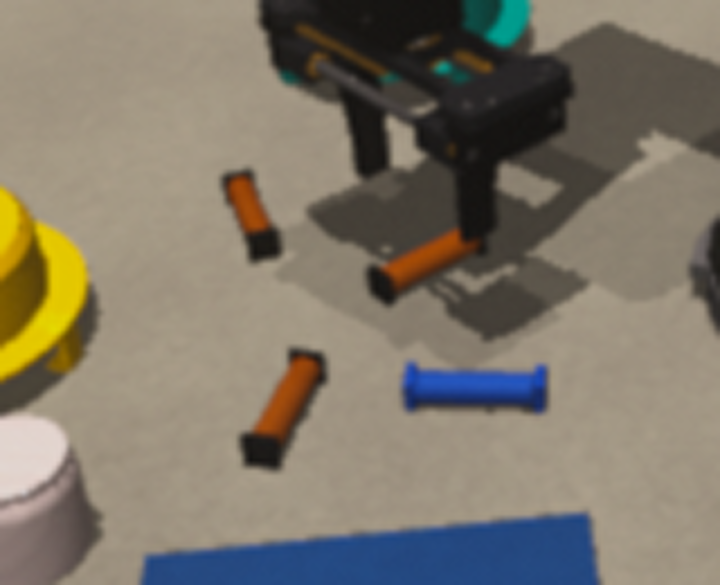

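Call:
carry_out(dr=[[0,0,0],[0,0,0],[0,0,0],[0,0,0],[0,0,0]], translation=[[0,0,-1],[0,0,-2],[0,0,-3],[0,0,-3.4],[0,0,-3.4]], grip=[1,1,1,1,1])

```text
time: 17.15
position: [0.49, -0.1828, -0.0085]
tool_rot: [0.33, 0.944, 0.0, -0.001]
ft_force: [0.4, -0.4, 0.3]
grip_width: 0.0873
```

Call:
carry_out(dr=[[0,0,0],[0,0,0],[0,0,0],[0,0,0],[0,0,0]], translation=[[0,0,-0.3],[0,0,-0.5],[0,0,-0.7],[0,0,-0.7],[0,0,-0.7]], grip=[1,1,1,1,1])

```text
time: 17.57
position: [0.4908, -0.1833, -0.0143]
tool_rot: [0.33, 0.944, -0.0, 0.0]
ft_force: [1.0, -0.5, -0.8]
grip_width: 0.0871
```

Call:
carry_out(dr=[[0,0,0],[0,0,0],[0,0,0],[0,0,0]], translation=[[0,0,-0.2],[0,0,-0.3],[0,0,-0.3],[0,0,-0.3]], grip=[1,1,1,1])

```text
time: 17.9
position: [0.4907, -0.1833, -0.0174]
tool_rot: [0.33, 0.944, 0.0, -0.0]
ft_force: [-0.3, 0.6, -0.4]
grip_width: 0.0869
```

Call:
carry_out(dr=[[0,0,0],[0,0,0],[0,0,0],[0,0,0]], translation=[[0,0,-0.2],[0,0,-0.3],[0,0,-0.3],[0,0,-0.3]], grip=[1,1,1,1])

```text
time: 18.23
position: [0.4907, -0.1832, -0.0205]
tool_rot: [0.33, 0.944, 0.0, -0.0]
ft_force: [0.1, -0.6, -0.0]
grip_width: 0.087
```

Call:
carry_out(dr=[[0,0,0],[0,0,0],[0,0,0],[0,0,0],[0,0,0],[0,0,0],[0,0,0],[0,0,0],[0,0,0],[0,0,0],[0,0,0],[0,0,0],[0,0,0],[0,0,0],[0,0,0],[0,0,0]], translation=[[0,0,0],[0,0,0],[0,0,0],[0,0,0],[0,0,0],[0,0,0],[0,0,0],[0,0,0],[0,0,0],[0,0,0],[0,0,0],[0,0,0],[0,0,0],[0,0,0],[0,0,0],[0,0,0]], grip=[0,0,0,0,0,0,0,0,0,0,0,0,0,0,0,0], newtons=40)

```text
time: 19.57
position: [0.4908, -0.1833, -0.0203]
tool_rot: [0.33, 0.944, 0.0, 0.0]
ft_force: [0.1, 0.5, 0.2]
grip_width: 0.0168
```

Call:
carry_out(dr=[[0,0,0],[0,0,0],[0,0,0],[0,0,0],[0,0,0],[0,0,0],[0,0,0],[0,0,0]], translation=[[0,0,0],[0,0,0],[0,0,0],[0,0,-0.2],[0,0,-0.3],[0,0,-0.4],[0,0,-0.4],[0,0,-0.4]], grip=[0.4,0.4,0.4,0.4,0.4,0.4,0.4,0.4])

```text
time: 20.23
position: [0.4907, -0.1833, -0.0244]
tool_rot: [0.33, 0.944, 0.0, -0.0]
ft_force: [0.0, -0.6, 1.0]
grip_width: 0.0351
```

Call:
carry_out(dr=[[0,0,0],[0,0,0],[0,0,0],[0,0,0]], translation=[[0,0,-0.2],[0,0,-0.3],[0,0,-0.3],[0,0,-0.3]], grip=[0.4,0.4,0.4,0.4])

```text
time: 20.57
position: [0.4908, -0.1833, -0.0246]
tool_rot: [0.33, 0.944, -0.0, 0.001]
ft_force: [-3.5, 1.5, 23.6]
grip_width: 0.035
```

Call:
carry_out(dr=[[0,0,0],[0,0,0],[0,0,0],[0,0,0],[0,0,0],[0,0,0],[0,0,0],[0,0,0]], translation=[[0,0,0.5],[0,0,0.5],[0,0,0.5],[0,0,0.5],[0,0,0.5],[0,0,0.5],[0,0,0.5],[0,0,0.5]], grip=[0.4,0,0,0,0,0,0,0], newtons=40)

```text
time: 21.23
position: [0.4905, -0.1831, -0.0227]
tool_rot: [0.33, 0.944, 0.0, -0.0]
ft_force: [-1.1, -0.8, -0.6]
grip_width: 0.017
```

Call:
carry_out(dr=[[0,0,0],[0,0,0],[0,0,0],[0,0,0.05],[0,0,0.1],[0,0,0.15],[0,0,0.2],[0,0,0.25],[0,0,0.3],[0,0,0.35],[0,0,0.35],[0,0,0.35],[0,0,0.35]], translation=[[0,0,4],[0,0,8],[0,0,12],[-0.2,4,12],[-0.5,8,12],[-0.8,12,12],[-1,16,12],[-1.1,20.3,12],[-1.1,20.3,12],[-1.1,20.3,10],[-1.1,20.3,8],[-1.1,20.3,8],[-1.1,20.3,8]], grip=[0,0,0,0,0,0,0,0,0,0,0,0,0])

```text
time: 22.32
position: [0.4787, 0.02, 0.057]
tool_rot: [0.161, 0.987, 0.0, -0.002]
ft_force: [-0.2, 0.6, -0.1]
grip_width: 0.0168
```

Run:
```python
from h import *
o=robot.get_obs();print({k:o[k].round(4) for k in('position','ft_force','q')},o['grip_width'],R.from_quat(o['tool_rot']).as_matrix()[:,1].round(3))
c=robot.camera("wrist");s=robot.camera("scene"); a=cv2.resize(s["color"][150:250,290:410],None,fx=4,fy=4,interpolation=cv2.INTER_CUBIC)
b=c["color"][:,160:480]; 
im=np.hstack([a,b]) if a.shape[0]==b.shape[0] else None
cv2.imwrite("pics/s6.png",im); np.savez("w6.npz",**c)
```

```text
{'position': array([0.4787, 0.02  , 0.057 ]), 'ft_force': array([-0.2483,  0.5767, -0.1455]), 'q': array([-0.192 ,  0.5747,  1.9137, -0.    ,  0.6563, -1.44  ])} 0.016842393784806217 [ 0.317  0.948 -0.   ]
```

View pics/s6.png

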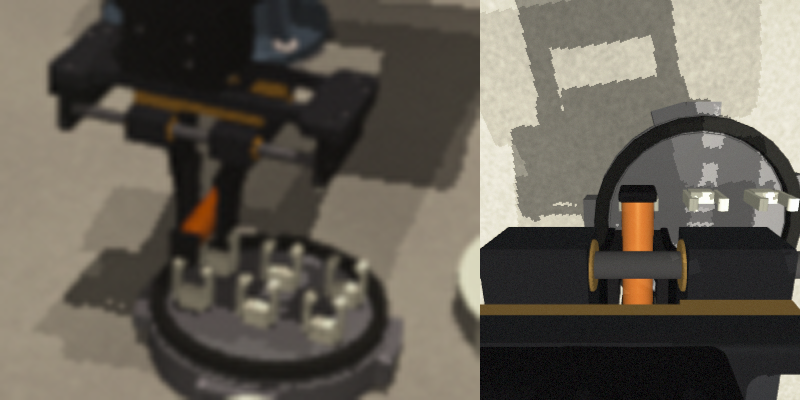

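The wrist view shows the cartridge held upright in the picture over the left column of clips, its inner cap at (638,192), so (478,192) in the wrist frame. I'll check whether it hangs level.

Run:
```python
from h import *
w6=np.load("w6.npz"); s=robot.camera("scene")
p=np.array([.4787,.02,.0897]); d=np.array([.949,-.316,0])
for t in(-.038,-.03,.03,.038):
    print(t,"w",(pix(w6,p+d*t)-[160-480,0]).round(0),"s",((pix(s,p+d*t)-[290,150])*4).round(0))
# clip fingers tops visible in wrist
for y in(-44,0,44):
  for x in(-22,22):
    q=np.array([.493,.0622,.069])+d*x/1000+np.array([.316,.949,0])*y/1000
    print(x,y,"w",(pix(w6,q)-[-320,0]).round(0),"s",((pix(s,q)-[290,150])*4).round(0))
```

```text
-0.038 w [[637. 183.]] s [[227. 186.]]
-0.03 w [[637. 198.]] s [[223. 192.]]
0.03 w [[637. 294.]] s [[188. 238.]]
0.038 w [[637. 306.]] s [[183. 244.]]
-22 -44 w [[638. 203.]] s [[218. 225.]]
22 -44 w [[638. 267.]] s [[193. 259.]]
-22 0 w [[708. 203.]] s [[281. 240.]]
22 0 w [[704. 267.]] s [[258. 275.]]
-22 44 w [[778. 202.]] s [[346. 256.]]
22 44 w [[770. 266.]] s [[325. 292.]]
```

The cartridge is level and lines up with the clips. I'll press it in.

Call:
carry_out(dr=[[0,0,0],[0,0,0],[0,0,0],[0,0,0],[0,0,0],[0,0,0],[0,0,0],[0,0,0],[0,0,0],[0,0,0]], translation=[[0,0,-1],[0,0,-1.5],[0,0,-1.8],[0,0,-2.1],[0,0,-2.4],[0,0,-2.7],[0,0,-3.0],[0,0,-3.2],[0,0,-3.2],[0,0,-3.2]], grip=[0,0,0,0,0,0,0,0,0,0], newtons=60)

```text
time: 23.3
position: [0.4795, 0.0197, 0.0254]
tool_rot: [0.161, 0.987, -0.0, -0.0]
ft_force: [0.3, 0.2, -2.0]
grip_width: 0.0164
```

```bash
python3 -c "
from h import *
o=robot.get_obs();print({k:o[k].round(4) for k in('position','ft_force','moment')},o['grip_width'])"
```

```text
{'position': array([0.4795, 0.0197, 0.0254]), 'ft_force': array([ 0.3129,  0.2203, -1.961 ]), 'moment': array([ 0.1008, -0.0766,  0.0138])} 0.016389867426188833
```

It snapped in: the force reversed to −2 N. I'll release, rise and swing to the next cartridge.

Call:
carry_out(dr=[[0,0,0],[0,0,0],[0,0,0],[0,0,0],[0,0,0],[0,0,0],[0,0,0],[0,0,0]], translation=[[0,0,0],[0,0,0],[0,0,0],[0,0,2],[0,0,5],[0,0,8],[0,0,11],[0,0,11]], grip=[0.33,0.33,0.33,0.33,0.33,0.6,1,1])

```text
time: 23.97
position: [0.4834, 0.0191, 0.1406]
tool_rot: [0.161, 0.987, -0.0, 0.005]
ft_force: [0.5, -0.7, -0.8]
grip_width: 0.0415
```

Call:
carry_out(dr=[[0,0,-0.12],[0,0,-0.24],[0,0,-0.36],[0,0,-0.48],[0,0,-0.6],[0,0,-0.72],[0,0,-0.84],[0,0,-0.96],[0,0,-1.08],[0,0,-1.2],[0,0,-1.32],[0,0,-1.44],[0,0,-1.56],[0,0,-1.68],[0,0,-1.8],[0,0,-1.92],[0,0,-2.04],[0,0,-2.16],[0,0,-2.3],[0,0,-2.3]], translation=[[0,-2,0],[0,-4,0],[0,-6,0],[0,-8,0],[0,-10,0],[0,-12,0],[-0.5,-14,0],[-0.5,-16,0],[-1,-18,0],[-1,-20,0],[-1,-22,0],[-1.5,-24,0],[-2,-26,0],[-2.3,-28,0],[-2.3,-30,0],[-2.3,-32.2,0],[-2.3,-32.2,0],[-2.3,-32.2,0],[-2.3,-32.2,0],[-2.3,-32.2,0]], grip=[1,1,1,1,1,1,1,1,1,1,1,1,1,1,1,1,1,1,1,1])

```text
time: 25.63
position: [0.4562, -0.3021, 0.135]
tool_rot: [0.967, 0.255, -0.0, -0.001]
ft_force: [-0.7, 0.2, 0.1]
grip_width: 0.0871
```

Run:
```python
from h import *
o=robot.get_obs();print({k:o[k].round(4) for k in('position','ft_force','q')},o['grip_width'],R.from_quat(o['tool_rot']).as_matrix()[:,1].round(3))
s=robot.camera("scene");t=robot.camera("top");print(carts(t),carts(t,.058));print(carts(s),carts(s,.06))
```

```text
{'position': array([ 0.4562, -0.3021,  0.135 ]), 'ft_force': array([-0.7175,  0.1717,  0.1346]), 'q': array([-7.8920e-01,  5.0850e-01,  1.6902e+00, -1.0000e-04,  9.4420e-01,
        2.6600e-01])} 0.08705641548567819 [ 0.493 -0.87  -0.001]
[(632, -228, np.float64(176.5), 13, 66, 97), (484, 21, np.float64(161.2), 16, 69, 94)] [(623, -221, np.float64(176.5), 13, 64, 97), (480, 19, np.float64(161.2), 16, 67, 94)]
[(-67, -569, np.float64(127.6), 39, 144, 103), (401, 19, np.float64(162.5), 22, 74, 88), (448, -308, np.float64(28.7), 71, 19, 92), (628, -228, np.float64(178.8), 20, 70, 146)] [(42, -521, np.float64(127.6), 36, 133, 103), (474, 22, np.float64(162.5), 20, 69, 88), (517, -280, np.float64(28.7), 66, 17, 92), (684, -205, np.float64(178.8), 18, 65, 146)]
```

The first cartridge sits at (480,19) mm, on its seat. Descending on the next one.

Call:
carry_out(dr=[[0,0,0],[0,0,0],[0,0,0],[0,0,0],[0,0,0],[0,0,0],[0,0,0],[0,0,0],[0,0,0],[0,0,0],[0,0,0],[0,0,0],[0,0,0],[0,0,0],[0,0,0],[0,0,0],[0,0,0],[0,0,0],[0,0,0],[0,0,0]], translation=[[0,0,-4],[0,0,-8],[0,0,-12],[0,0,-14],[0,0,-15],[0,0,-15.7],[0,0,-15.7],[0,0,-15.7],[0,0,-15.7],[0,0,-15.7],[0,0,-15.7],[0,0,-15.7],[0,0,-15.7],[0,0,-15.7],[0,0,-15.7],[0,0,-15.7],[0,0,-15.7],[0,0,-15.7],[0,0,-15.7],[0,0,-15.7]], grip=[1,1,1,1,1,1,0,0,0,0,0,0,0,0,0,0,0,0,0,0], newtons=50)

```text
time: 27.4
position: [0.4567, -0.3023, -0.0214]
tool_rot: [0.967, 0.257, -0.0, -0.0]
ft_force: [0.5, -0.4, 0.9]
grip_width: 0.0164
```

Run:
```python
from h import *
o=robot.get_obs();print({k:o[k].round(4) for k in('position','ft_force','q')},o['grip_width'],R.from_quat(o['tool_rot']).as_matrix()[:,1].round(3))
s=robot.camera("wrist");print(carts(s,.012,300)); t=robot.camera("top");print(carts(t))
```

```text
{'position': array([ 0.4567, -0.3023, -0.0214]), 'ft_force': array([ 0.4717, -0.4177,  0.9224]), 'q': array([-0.7887,  0.7694,  1.7714, -0.    ,  0.6008,  0.2633])} 0.01640775207052273 [ 0.496 -0.868 -0.   ]
[(470, -295, np.float64(30.0), 30, 18, 1617), (430, -317, np.float64(120.0), 24, 203, 3679)]
[(652, -229, np.float64(165.7), 13, 27, 36), (484, 21, np.float64(161.8), 16, 69, 96)]
```

Call:
carry_out(dr=[[0,0,0],[0,0,0],[0,0,0],[0,0,-0.1],[0,0,-0.2],[0,0,-0.3],[0,0,-0.4],[0,0,-0.5],[0,0,-0.6],[0,0,-0.7],[0,0,-0.84],[0,0,-0.84],[0,0,-0.84],[0,0,-0.84],[0,0,-0.84],[0,0,-0.84],[0,0,-0.84]], translation=[[0,0,4],[0,0,8],[0,0,12],[0.4,4,12],[0.8,8,12],[1.2,12,12],[1.6,16,12],[2,20,12],[2.4,24,12],[2.8,28,12],[3.2,32,12],[3.6,36.4,12],[3.6,36.4,12],[3.6,36.4,9],[3.6,36.4,8],[3.6,36.4,8],[3.6,36.4,8]], grip=[0,0,0,0,0,0,0,0,0,0,0,0,0,0,0,0,0])

```text
time: 28.92
position: [0.4919, 0.0611, 0.0581]
tool_rot: [0.987, -0.16, -0.001, 0.0]
ft_force: [0.1, -0.1, 0.1]
grip_width: 0.0169
```

Run:
```python
from h import *
o=robot.get_obs();print({k:o[k].round(4) for k in('position','ft_force','q')},o['grip_width'],R.from_quat(o['tool_rot']).as_matrix()[:,1].round(3))
t=robot.camera("top");print(carts(t))
c=robot.camera("wrist");s=robot.camera("scene")
p=o["position"]+[0,0,.0314]; d=np.array([.949,-.316,0])
a=cv2.resize(s["color"][150:250,290:410],None,fx=4,fy=4,interpolation=cv2.INTER_CUBIC)
b=c["color"][:,160:480]; cv2.imwrite("pics/s7.png",np.hstack([a,b]))
for x in(-.038,.038): print(x,"w",(pix(c,p+d*x)-[-320,0]).round(0),"s",((pix(s,p+d*x)-[290,150])*4).round(0))
```

```text
{'position': array([0.4919, 0.0611, 0.0581]), 'ft_force': array([ 0.1214, -0.0752,  0.123 ]), 'q': array([-1.0220e-01,  5.8570e-01,  1.8722e+00, -2.0000e-04,  6.8630e-01,
        1.7908e+00])} 0.01685621029761205 [-0.317 -0.949  0.001]
[(632, -228, np.float64(176.5), 13, 66, 97), (490, 16, np.float64(164.7), 11, 43, 42)]
-0.038 w [[638. 307.]] s [[289. 201.]]
0.038 w [[638. 186.]] s [[248. 260.]]
```

View pics/s7.png

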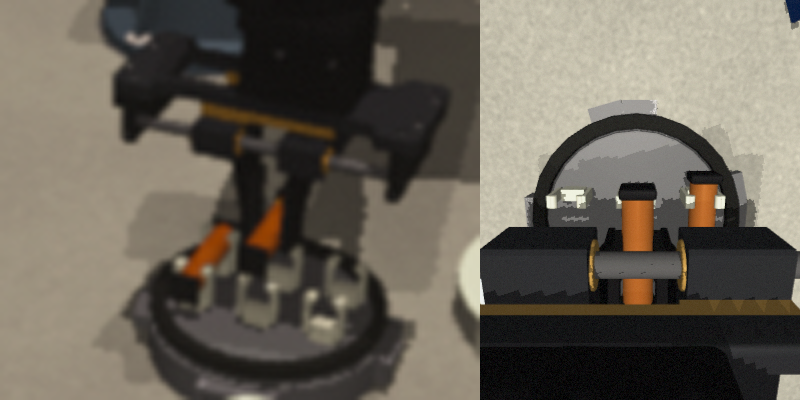

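The held cartridge is centred over the middle clips and the first is seated beside it. Pressing.

Call:
carry_out(dr=[[0,0,0],[0,0,0],[0,0,0],[0,0,0],[0,0,0],[0,0,0],[0,0,0],[0,0,0],[0,0,0],[0,0,0]], translation=[[0.1,0.1,-1],[0.1,0.1,-1.5],[0.1,0.1,-1.8],[0.1,0.1,-2.1],[0.1,0.1,-2.4],[0.1,0.1,-2.7],[0.1,0.1,-3.0],[0.1,0.1,-3.2],[0.1,0.1,-3.2],[0.1,0.1,-3.2]], grip=[0,0,0,0,0,0,0,0,0,0], newtons=60)

```text
time: 29.9
position: [0.4935, 0.0626, 0.0265]
tool_rot: [0.987, -0.16, -0.0, 0.0]
ft_force: [0.1, -0.9, 2.0]
grip_width: 0.0166
```

Call:
carry_out(dr=[[0,0,0],[0,0,0],[0,0,0],[0,0,0],[0,0,0],[0,0,0],[0,0,0],[0,0,0]], translation=[[0,0,0],[0,0,0],[0,0,0],[0,0,2],[0,0,5],[0,0,8],[0,0,11],[0,0,11]], grip=[0.33,0.33,0.33,0.33,0.33,0.6,1,1])

```text
time: 30.57
position: [0.4978, 0.0627, 0.1415]
tool_rot: [0.987, -0.16, 0.006, -0.001]
ft_force: [1.7, -0.3, -0.6]
grip_width: 0.0412
```

Call:
carry_out(dr=[[0,0,0.1],[0,0,0.2],[0,0,0.265],[0,0,0.265],[0,0,0.265],[0,0,0.265],[0,0,0.265],[0,0,0.265],[0,0,0.265],[0,0,0.265],[0,0,0.265],[0,0,0.265],[0,0,0.265],[0,0,0.265]], translation=[[1.5,-3.2,0],[3,-6.4,0],[4.5,-9.6,0],[6,-12.8,0],[7.5,-16,0],[9,-19,0],[10.5,-22,0],[12,-25,0],[13.8,-29,0],[13.8,-29,0],[13.8,-29,-3],[13.8,-29,-6],[13.8,-29,-6],[13.8,-29,-6]], grip=[0.6,0.6,0.6,0.6,0.6,0.6,0.6,0.6,0.6,0.6,0.6,0.6,0.6,0.6])

```text
time: 31.73
position: [0.6297, -0.226, 0.0741]
tool_rot: [1.0, -0.028, -0.003, -0.002]
ft_force: [0.9, -0.4, 1.2]
grip_width: 0.0523
```

Run:
```python
from h import *
o=robot.get_obs();print({k:o[k].round(4) for k in('position','ft_force','q')},o['grip_width'],R.from_quat(o['tool_rot']).as_matrix()[:,1].round(3))
t=robot.camera("top");print(carts(t),carts(t,.06)); s=robot.camera("scene");print(carts(s)); c=robot.camera("wrist");print(carts(c,.012,300))
```

```text
{'position': array([ 0.6297, -0.226 ,  0.0741]), 'ft_force': array([ 0.864 , -0.418 ,  1.1651]), 'q': array([-5.1130e-01,  7.3230e-01,  1.4069e+00,  2.0000e-04,  1.0086e+00,
        1.1157e+00])} 0.052263688055611913 [-0.056 -0.998 -0.003]
[] []
[(-2156, -12, np.float64(6.3), 821, 63, 124), (379, -380, np.float64(88.4), 119, 63, 143), (401, 19, np.float64(163.3), 22, 78, 93), (415, 67, np.float64(163.1), 20, 75, 86), (628, -228, np.float64(178.5), 21, 70, 156)]
[(631, -228, np.float64(176.6), 18, 67, 1360), (579, -123, np.float64(167.7), 18, 54, 444), (568, -325, np.float64(6.2), 55, 18, 417), (524, -292, np.float64(87.3), 335, 16, 2877)]
```

Call:
carry_out(dr=[[0,0,0],[0,0,0],[0,0,0],[0,0,0],[0,0,0],[0,0,0],[0,0,0],[0,0,0],[0,0,0],[0,0,0],[0,0,0],[0,0,0],[0,0,0],[0,0,0]], translation=[[0,0,-3],[0,0,-6],[0,0,-8],[0,0,-9],[0,0,-9.8],[0,0,-9.8],[0,0,-9.8],[0,0,-9.8],[0,0,-9.8],[0,0,-9.8],[0,0,-9.8],[0,0,-9.8],[0,0,-9.8],[0,0,-9.8]], grip=[0.6,0.6,0.6,0.6,0.6,0.6,0,0,0,0,0,0,0,0], newtons=50)

```text
time: 33.05
position: [0.632, -0.2275, -0.0209]
tool_rot: [1.0, -0.028, 0.0, 0.0]
ft_force: [-1.1, 0.5, 2.7]
grip_width: 0.0162
```

Call:
carry_out(dr=[[0,0,0],[0,0,0],[0,0,0],[0,0,-0.1],[0,0,-0.2],[0,0,-0.265],[0,0,-0.265],[0,0,-0.265],[0,0,-0.265],[0,0,-0.265],[0,0,-0.265],[0,0,-0.265],[0,0,-0.265],[0,0,-0.265],[0,0,-0.265],[0,0,-0.265],[0,0,-0.265]], translation=[[0,0,4],[0,0,8],[0,0,12],[-1.4,3.7,12],[-2.8,7.4,12],[-4.2,11,12],[-5.6,14.8,12],[-7,18.5,12],[-8.4,22,12],[-9.8,26,12],[-11,30,12],[-12.5,33.2,12],[-12.5,33.2,12],[-12.5,33.2,9],[-12.5,33.2,8],[-12.5,33.2,8],[-12.5,33.2,8]], grip=[0,0,0,0,0,0,0,0,0,0,0,0,0,0,0,0,0])

```text
time: 34.47
position: [0.5063, 0.1042, 0.0581]
tool_rot: [0.987, -0.16, -0.001, 0.0]
ft_force: [-0.0, 0.6, -0.4]
grip_width: 0.0164
```

Run:
```python
from h import *
o=robot.get_obs();print({k:o[k].round(4) for k in('position','ft_force','q')},o['grip_width'],R.from_quat(o['tool_rot']).as_matrix()[:,1].round(3))
t=robot.camera("top");print(carts(t),carts(t,.06))
c=robot.camera("wrist");s=robot.camera("scene")
p=o["position"]+[0,0,.031]; d=np.array([.949,-.316,0])
a=cv2.resize(s["color"][150:250,290:410],None,fx=4,fy=4,interpolation=cv2.INTER_CUBIC)
b=c["color"][:,160:480]; cv2.imwrite("pics/s8.png",np.hstack([a,b]))
for x in(-.038,.038): print(x,"w",(pix(c,p+d*x)-[-320,0]).round(0),"s",((pix(s,p+d*x)-[290,150])*4).round(0))
```

```text
{'position': array([0.5063, 0.1042, 0.0581]), 'ft_force': array([-0.0112,  0.641 , -0.3833]), 'q': array([-1.3500e-02,  6.0330e-01,  1.8197e+00, -1.0000e-04,  7.2080e-01,
        1.8794e+00])} 0.016444006791996035 [-0.316 -0.949  0.001]
[(506, 64, np.float64(163.1), 17, 44, 68), (484, 19, np.float64(161.0), 12, 69, 72)] [(501, 60, np.float64(163.1), 17, 42, 68), (479, 17, np.float64(161.0), 11, 66, 72)]
-0.038 w [[638. 306.]] s [[357. 217.]]
0.038 w [[638. 186.]] s [[319. 278.]]
```

View pics/s8.png

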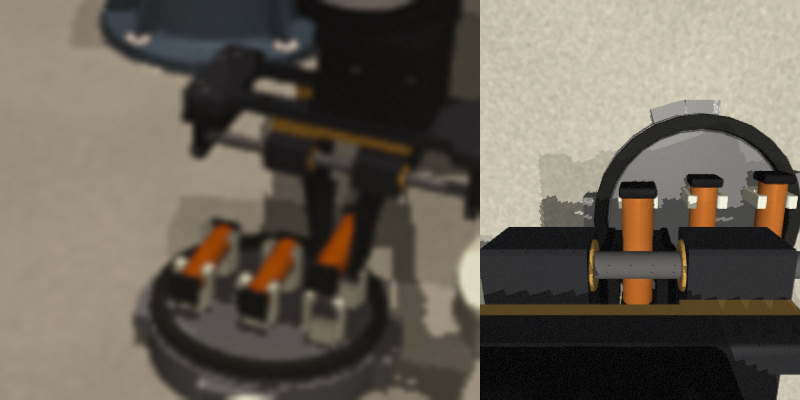

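Two cartridges are seated and the third lines up over the last clips. Pressing.

Call:
carry_out(dr=[[0,0,0],[0,0,0],[0,0,0],[0,0,0],[0,0,0],[0,0,0],[0,0,0],[0,0,0],[0,0,0],[0,0,0]], translation=[[0,0,-1],[0,0,-1.5],[0,0,-1.8],[0,0,-2.1],[0,0,-2.4],[0,0,-2.7],[0,0,-3.0],[0,0,-3.2],[0,0,-3.2],[0,0,-3.2]], grip=[0,0,0,0,0,0,0,0,0,0], newtons=60)

```text
time: 35.45
position: [0.5065, 0.1046, 0.0269]
tool_rot: [0.987, -0.16, -0.0, 0.0]
ft_force: [-1.2, -0.8, 6.5]
grip_width: 0.0164
```

Call:
carry_out(dr=[[0,0,0],[0,0,0],[0,0,0],[0,0,0],[0,0,0],[0,0,0],[0,0,0],[0,0,0],[0,0,0]], translation=[[0,0,0],[0,0,0],[0,0,0],[0,0,2],[0,0,5],[0,0,8],[0,0,12],[0,0,14],[0,0,14]], grip=[0.33,0.33,0.33,0.33,0.33,0.6,0.6,0.6,0.6])

```text
time: 36.2
position: [0.5104, 0.105, 0.1712]
tool_rot: [0.987, -0.16, 0.005, -0.001]
ft_force: [0.2, -0.5, -0.1]
grip_width: 0.0472
```

Call:
carry_out(dr=[[0,0,0.11],[0,0,0.22],[0,0,0.33],[0,0,0.44],[0,0,0.55],[0,0,0.66],[0,0,0.77],[0,0,0.88],[0,0,0.88],[0,0,0.88]], translation=[[-0.9,2.5,0],[-1.8,5,0],[-2.7,7.5,0],[-3.6,10,0],[-4.5,12.5,0],[-5.4,15,0],[-6.7,17.8,0],[-6.7,17.8,0],[-6.7,17.8,0],[-6.7,17.8,0]], grip=[0.6,0.6,0.6,0.6,0.6,0.6,0.6,0.6,0.6,0.6])

```text
time: 37.03
position: [0.439, 0.2827, 0.1656]
tool_rot: [0.961, 0.275, -0.001, 0.0]
ft_force: [-0.3, 0.1, 0.5]
grip_width: 0.0522
```

Run:
```python
from h import *
o=robot.get_obs();print({k:o[k].round(4) for k in('position','ft_force','q')},o['grip_width'],R.from_quat(o['tool_rot']).as_matrix()[:,1].round(3))
t=robot.camera("top");print(carts(t,.06)); s=robot.camera("scene"); print(carts(s,.06))
c=robot.camera("wrist")
a=cv2.resize(s["color"][170:270,310:430],None,fx=4,fy=4,interpolation=cv2.INTER_CUBIC)
b=c["color"][:,160:480]; cv2.imwrite("pics/s9.png",np.hstack([a,b]))
d=np.array([np.cos(np.radians(32)),np.sin(np.radians(32)),0]); n=np.array([-d[1],d[0],0]); p=np.array([.4392,.2828,.102])
for x,y in((1,1),(1,-1),(-1,-1),(-1,1)): print((pix(c,p+d*.04*x+n*.012*y)-[-320,0]).round(0))
```

```text
{'position': array([0.439 , 0.2827, 0.1656]), 'ft_force': array([-0.3474,  0.1309,  0.4843]), 'q': array([ 3.580e-01,  4.345e-01,  1.722e+00, -2.000e-04,  9.870e-01,
        1.372e+00])} 0.05217407408515523 [ 0.529 -0.849 -0.   ]
[(506, 104, np.float64(161.6), 16, 66, 96), (492, 63, np.float64(162.8), 15, 68, 98), (480, 19, np.float64(161.3), 16, 66, 95)]
[(-2008, 110, np.float64(178.7), 405, 1110, 1092), (-109, 426, np.float64(125.1), 27, 150, 90), (476, 21, np.float64(163.2), 21, 73, 89), (487, 66, np.float64(163.1), 19, 70, 86), (500, 108, np.float64(162.6), 18, 69, 89)]
[[622. 162.]]
[[650. 161.]]
[[649. 247.]]
[[623. 247.]]
```

View pics/s9.png

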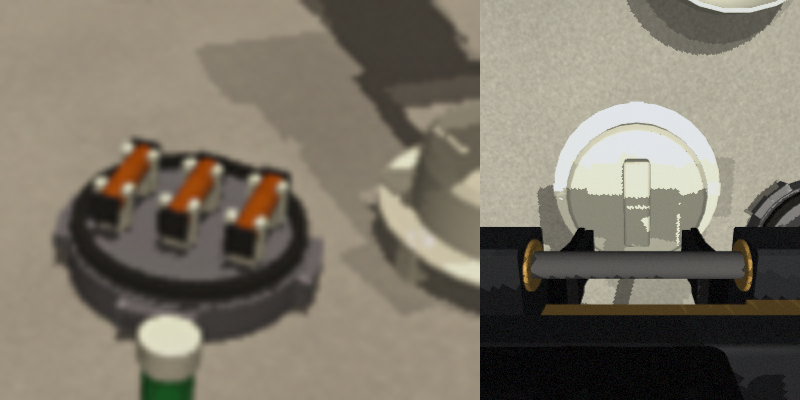

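All three cartridges are seated level and the lid is where I left it. Gripping the lid.

Call:
carry_out(dr=[[0,0,0],[0,0,0],[0,0,0],[0,0,0],[0,0,0],[0,0,0],[0,0,0],[0,0,0],[0,0,0],[0,0,0],[0,0,0],[0,0,0],[0,0,0],[0,0,0],[0,0,0]], translation=[[0,0,-4],[0,0,-8],[0,0,-10],[0,0,-11],[0,0,-11.5],[0,0,-11.5],[0,0,-11.5],[0,0,-11.5],[0,0,-11.5],[0,0,-11.5],[0,0,-11.5],[0,0,-11.5],[0,0,-11.5],[0,0,-11.5],[0,0,-11.5]], grip=[0.6,0.6,0.6,0.6,0.6,0.6,0,0,0,0,0,0,0,0,0], newtons=60)

```text
time: 38.43
position: [0.4401, 0.2829, 0.0523]
tool_rot: [0.961, 0.276, 0.001, -0.0]
ft_force: [-0.3, 0.0, 6.3]
grip_width: 0.0238
```

Call:
carry_out(dr=[[0,0,0],[0,0,0],[0,0,0],[0,0,0],[0,0,0]], translation=[[0,0,2],[0,0,5],[0,0,8],[0,0,11],[0,0,11]], grip=[0,0,0,0,0])

```text
time: 38.85
position: [0.4433, 0.2842, 0.1666]
tool_rot: [0.961, 0.276, 0.005, -0.0]
ft_force: [0.8, 0.1, -1.1]
grip_width: 0.0236
```

Call:
carry_out(dr=[[0,0,0],[0,0,0],[0,0,0],[0,0,0],[0,0,0],[0,0,0],[0,0,0],[0,0,0],[0,0,0],[0,0,0]], translation=[[0.9,-3.7,0],[1.8,-7.4,0],[2.7,-11,0],[3.6,-14.7,0],[4.5,-18.4,0],[5.5,-22,0],[5.5,-22,0],[5.5,-22,0],[5.5,-22,0],[5.5,-22,0]], grip=[0,0,0,0,0,0,0,0,0,0])

```text
time: 39.68
position: [0.4935, 0.0637, 0.1609]
tool_rot: [0.961, 0.276, -0.001, -0.001]
ft_force: [-0.6, -0.0, -1.0]
grip_width: 0.0235
```

```bash
python3 -c "
from h import *
o=robot.get_obs();print({k:o[k].round(4) for k in('position','ft_force','moment','q')},o['grip_width'],R.from_quat(o['tool_rot']).as_matrix()[:,1].round(3))"
```

```text
{'position': array([0.4935, 0.0637, 0.1609]), 'ft_force': array([-0.5829, -0.0411, -0.9561]), 'moment': array([0.0023, 0.1444, 0.0053]), 'q': array([-9.680e-02,  4.114e-01,  1.785e+00,  4.000e-04,  9.475e-01,
        9.140e-01])} 0.023453092974410526 [ 0.531 -0.847 -0.002]
```

Call:
carry_out(dr=[[0,0,0],[0,0,0],[0,0,0],[0,0,0],[0,0,0],[0,0,0],[0,0,0],[0,0,0]], translation=[[0.1,-0.1,-2],[0.1,-0.1,-4],[0.1,-0.1,-5.5],[0.1,-0.1,-7],[0.1,-0.1,-8],[0.1,-0.1,-8.6],[0.1,-0.1,-8.6],[0.1,-0.1,-8.6]], grip=[0,0,0,0,0,0,0,0])

```text
time: 40.35
position: [0.4958, 0.0623, 0.0757]
tool_rot: [0.961, 0.276, -0.0, -0.0]
ft_force: [-0.5, -0.3, -2.2]
grip_width: 0.0236
```

```bash
python3 -c "
from h import *
o=robot.get_obs();print({k:o[k].round(4) for k in('position','ft_force','moment','q')},o['grip_width'],R.from_quat(o['tool_rot']).as_matrix()[:,1].round(3))"
```

```text
{'position': array([0.4958, 0.0623, 0.0757]), 'ft_force': array([-0.4588, -0.3431, -2.2069]), 'moment': array([-0.1135,  0.0927,  0.0236]), 'q': array([-0.0991,  0.5558,  1.8537,  0.    ,  0.7321,  0.9119])} 0.02364438469758027 [ 0.531 -0.847 -0.   ]
```

Call:
carry_out(dr=[[0,0,0],[0,0,0],[0,0,0],[0,0,0],[0,0,0],[0,0,0],[0,0,0]], translation=[[-0.1,0,-0.3],[-0.1,0,-0.6],[-0.1,0,-0.9],[-0.1,0,-1.2],[-0.1,0,-1.4],[-0.1,0,-1.4],[-0.1,0,-1.4]], grip=[0,0,0,0,0,0,0])

```text
time: 40.93
position: [0.4957, 0.0618, 0.0631]
tool_rot: [0.961, 0.276, 0.001, 0.0]
ft_force: [-1.4, 1.6, 10.8]
grip_width: 0.0238
```

```bash
python3 -c "
from h import *
o=robot.get_obs();print({k:o[k].round(4) for k in('position','ft_force','moment','q')},o['grip_width'],R.from_quat(o['tool_rot']).as_matrix()[:,1].round(3))"
```

```text
{'position': array([0.4957, 0.0618, 0.0631]), 'ft_force': array([-1.366 ,  1.5567, 10.824 ]), 'moment': array([0.1675, 0.4491, 0.024 ]), 'q': array([-1.0040e-01,  5.7810e-01,  1.8639e+00,  7.0000e-04,  6.9710e-01,
        9.1160e-01])} 0.02381485679835068 [ 0.53  -0.848  0.001]
```

Call:
carry_out(dr=[[0,0,0],[0,0,0],[0,0,0],[0,0,-0.1],[0,0,-0.2],[0,0,-0.3],[0,0,-0.4],[0,0,-0.5],[0,0,-0.6],[0,0,-0.7],[0,0,-0.8],[0,0,-0.85],[0,0,-0.88],[0,0,-0.88]], translation=[[0,0,-0.1],[0,0,-0.2],[0,0,-0.2],[0,0,-0.2],[0,0,-0.2],[0,0,-0.2],[0,0,-0.2],[0,0,-0.2],[0,0,-0.2],[0,0,-0.2],[0,0,-0.2],[0,0,-0.2],[0,0,-0.2],[0,0,-0.2]], grip=[0,0,0,0,0,0,0,0,0,0,0,0,0,0])

```text
time: 42.1
position: [0.4951, 0.0607, 0.0614]
tool_rot: [0.987, -0.16, 0.001, 0.001]
ft_force: [-2.0, -2.5, 12.4]
grip_width: 0.0235
```

```bash
python3 -c "
from h import *
o=robot.get_obs();print({k:o[k].round(4) for k in('position','ft_force','moment','q')},o['grip_width'],R.from_quat(o['tool_rot']).as_matrix()[:,1].round(3))"
```

```text
{'position': array([0.4951, 0.0607, 0.0614]), 'ft_force': array([-2.0038, -2.5168, 12.4232]), 'moment': array([-0.7085,  0.7809,  0.0103]), 'q': array([-0.1013,  0.5811,  1.8656, -0.0026,  0.6934,  1.7927])} 0.02345678795868252 [-0.316 -0.949  0.001]
```

Call:
carry_out(dr=[[0,0,-0.03],[0,0,-0.05],[0,0,-0.05],[0,0,-0.05]], translation=[[0,0,0],[0,0,0],[0,0,0],[0,0,0]], grip=[0,0,0,0])

```text
time: 42.43
position: [0.4952, 0.0608, 0.0614]
tool_rot: [0.983, -0.181, 0.001, 0.001]
ft_force: [-2.6, -1.0, 12.3]
grip_width: 0.0237
```

```bash
python3 -c "
from h import *
o=robot.get_obs();print({k:o[k].round(4) for k in('position','ft_force','moment','q')},o['grip_width'],R.from_quat(o['tool_rot']).as_matrix()[:,1].round(3))"
```

```text
{'position': array([0.4952, 0.0608, 0.0614]), 'ft_force': array([-2.557 , -0.9531, 12.3413]), 'moment': array([-0.3008,  0.697 ,  1.1385]), 'q': array([-0.1004,  0.5811,  1.8655, -0.0039,  0.6932,  1.838 ])} 0.023729629246705197 [-0.357 -0.934  0.002]
```

The stop is felt: Mz rose from 0.01 to 1.14 N m. I'll ease the turn back a little, let the spring lift the lid into the notches, then release.

Call:
carry_out(dr=[[0,0,0.02],[0,0,0.03],[0,0,0.03],[0,0,0.03],[0,0,0.03],[0,0,0.03],[0,0,0.03]], translation=[[0,0,0],[0,0,0.2],[0,0,0.4],[0,0,0.6],[0,0,0.65],[0,0,0.65],[0,0,0.65]], grip=[0,0,0,0,0,0,0])

```text
time: 43.02
position: [0.495, 0.0608, 0.0673]
tool_rot: [0.986, -0.169, 0.001, 0.001]
ft_force: [-2.1, -2.5, 7.0]
grip_width: 0.0234
```

```bash
python3 -c "
from h import *
o=robot.get_obs();print({k:o[k].round(4) for k in('position','ft_force','moment')},o['grip_width'],R.from_quat(o['tool_rot']).as_matrix()[:,1].round(3))"
```

```text
{'position': array([0.495 , 0.0608, 0.0673]), 'ft_force': array([-2.0992, -2.5329,  6.9862]), 'moment': array([-0.6077,  0.5932,  0.0313])} 0.02343276488231416 [-0.334 -0.943  0.001]
```

Call:
carry_out(dr=[[0,0,0],[0,0,0],[0,0,0],[0,0,0],[0,0,0],[0,0,0],[0,0,0],[0,0,0],[0,0,0],[0,0,0],[0,0,0],[0,0,0],[0,0,0],[0,0,0],[0,0,0],[0,0,0],[0,0,0],[0,0,0],[0,0,0],[0,0,0]], translation=[[0,0,0],[0,0,0],[0,0,0],[0,0,0],[0,0,0],[0,0,0],[0,0,1],[0,0,3],[0,0,7],[0,0,11],[0,0,15],[0,3,15],[0,7,15],[-1,11,15],[-2,15,15],[-3,19,15],[-4,23,15],[-4,25,15],[-4,25,15],[-4,25,15]], grip=[0.6,0.6,0.6,0.6,0.6,0.6,0.6,0.6,0.6,0.6,0.6,0.6,0.6,0.6,0.6,0.6,0.6,0.6,0.6,0.6])

```text
time: 44.68
position: [0.4542, 0.3125, 0.2166]
tool_rot: [0.986, -0.168, 0.0, 0.0]
ft_force: [-0.1, -1.1, -0.2]
grip_width: 0.052
```

Run:
```python
from h import *
t=robot.camera("top"); s=robot.camera("scene"); np.savez("tf.npz",**t); np.savez("sf.npz",**s)
a=cv2.resize(s["color"][185:265,310:405],None,fx=4,fy=4,interpolation=cv2.INTER_CUBIC)
b=cv2.resize(t["color"][176:256,250:330],None,fx=4,fy=4,interpolation=cv2.INTER_CUBIC)
cv2.imwrite("pics/fin.png",np.hstack([a,b])); print(a.shape)
for z in (.118,.121):
  d=np.array([np.cos(np.radians(-19)),np.sin(np.radians(-19)),0]); n=np.array([-d[1],d[0],0]); p=np.array([.493,.062,z])
  for x,y in((1,1),(1,-1),(-1,-1),(-1,1)):
    q=p+d*.04*x+n*.012*y; print(z,((pix(s,q)-[310,185])*4).round(0),((pix(t,q)-[250,176])*4+[380,0]).round(0))
```

```text
(320, 380, 3)
0.118 [[189.  88.]] [[533. 102.]]
0.118 [[151.  79.]] [[564. 111.]]
0.118 [[197.  18.]] [[530. 214.]]
0.118 [[233.  26.]] [[499. 204.]]
0.121 [[189.  83.]] [[533. 101.]]
0.121 [[151.  74.]] [[564. 111.]]
0.121 [[198.  14.]] [[530. 214.]]
0.121 [[233.  22.]] [[499. 204.]]
```

View pics/fin.png

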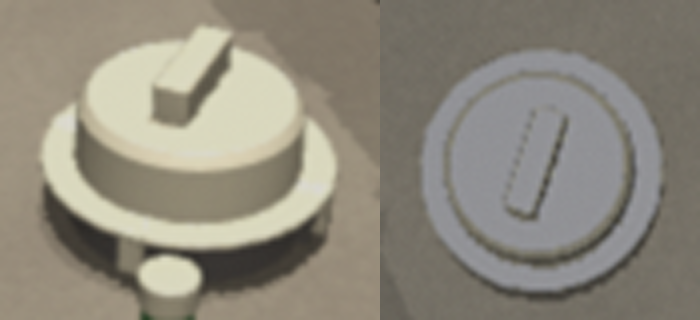

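The final picture matches the locked lid at the start: near-left bar corner at (153,92) against (156,91) scaled, far corner (233,33) against (233,31). I'll do one numeric check, then hand in.

Run:
```python
from h import *
for f,n,r in(("sf.npz","scene0",(185,238,315,400)),("tf.npz","top0",(180,252,252,326))):
    g=lambda i:np.float32(cv2.cvtColor(i,cv2.COLOR_BGR2GRAY))[r[0]:r[1],r[2]:r[3]]
    print(n,cv2.phaseCorrelate(g(cv2.imread(f"pics/{n}.png")),g(np.load(f)["color"]),cv2.createHanningWindow((r[3]-r[2],r[1]-r[0]),cv2.CV_32F)))
    i0=cv2.imread(f"pics/{n}.png")
robot.hand_in(); print(robot.get_obs()["time"])
```

```text
scene0 ((-0.32569476139325815, 0.04377567701353868), 0.9811810528790509)
top0 ((0.797060609263788, -0.13762699424191993), 1.0782705600173386)
the job is handed in; nothing more can be done
the job is handed in; nothing more can be done
```

The job is handed in: all three amber cartridges are in their own clips and the lid is back on and locked. No verdict was reported. I took the lid off and stood it on the counter about 0.23 m from the tub, pressed in the cartridges, then pushed the lid down and turned it clockwise until it hit its stop.

**Cartridges:** after the last one went in, the top camera put them at (506,104), (492,63) and (480,19) mm, all within about 2 mm of their seats and within 2° of the seat axis. The scene camera agreed to within about 7 mm.

**Lid:** the stop showed as a rise in twisting moment from 0.01 to 1.14 N·m. After release, the lid in both camera pictures matched the locked lid at the start to within 1 pixel. In the scene view there was almost no vertical shift, where a 3 mm (unlocked) rise would show as about 1 pixel.

**Disagreements:**
- **Fingertip height:** the fingertips turned out about 25 mm higher than the reported tool position. The first grip on the lid closed on empty air, so I set heights by contact force from then on.
- **Grip width on the cartridges:** it read about 16.5 mm on the 18 mm tubes, but the grasps held.

I moved the arm clear of the soap bottle, tin, bowl, carton and look-alikes, but did not measure their positions again at the end. The clock read 44.7 s after the last move.

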